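# Load the water-sample incubator

### The arm

A 6-joint arm with a two-finger parallel gripper is mounted at the origin on the work surface. World frame = base frame: x ahead of the robot, y to its left, z up, the work surface at z = 0. Lengths are in m, angles in rad, forces in N, time in s.
With the tool pointing down it reaches from about 0.25 to 0.725 m from the base axis. Payload 4 kg.
Tool frame: the origin (TCP) lies midway between the tips of the shut fingers; the grasp point (between the pads) lies 19 mm behind it; z points along the fingers, y is the direction in which the jaws open and shut (so a half turn about z gives the same grasp; the last joint's range is limited). The gripper opens to 85 mm and grips with 20 to 120 N. Pads are 22 mm wide; open, the fingers measure 114 mm over their backs; the gripper's body (76 mm by 85 mm) begins 54 mm behind the grasp point. The pads swing forward as they close: fully open they stand 13 mm farther back than shut.
Start: joints at [1.221, 0.241, 0.005, 1.335, 0, 1.571], TCP at [0.171, 0.47, 0.231] pointing down, gripper open.
Joint ranges: [-2.72, 2.72], [-1.05, 1.87], [-1.09, 1.28], [-1.99, 2.15], [-1.42, 1.44], [-3.14, 3.14]. Speed limits (rad/s): [2.79, 2.79, 3.14, 3.14, 3.14, 3.14].

### API

Orientations are given as a unit quaternion [x, y, z, w].
In Python, from plant import arm gives the robot as it stands.
- The arm moves only by the shell command python3 -m jog 'ROWS' [OPENING]. ROWS is JSON, a list of rows, each an object of numbers: "dx", "dy", "dz": the shift along the tool's x, y, z in mm; "rx", "ry", "rz": the turn, a rotation vector about the tool's x, y, z in rad. In form: [{"dx": .., "dy": .., "dz": .., "rx": .., "ry": .., "rz": ..}, ...]. A call has 1 to 8 rows; each row is the pose to reach, as a shift and turn from the pose commanded when the call began, along the tool's axes at that moment; what a row does not reach only later rows make up. A row lasts 1/10 s, in which the tool goes at most 50 mm and 8.59 degrees, less where a joint would pass 70% of its speed; a pose out of reach is approached as far as the arm can. A call with a gripper value outside its range is refused whole. OPENING is the finger opening in mm, from 0 to 85.4, set as the call begins (- or left out, the last holds). The fingers move at their own pace and stop on an object; the grip force is fixed at half the most. Time passes only in rows, so rows that repeat a pose let the fingers close. It gives the time, the measured TCP pose, the force and the opening at its end, in the units of the state.
- arm.get_state(): the state, without advancing time (a new reading comes with each control period).
- arm.read_camera(name): name is "scene" or "top" or "wrist"; returns the picture (480x640x3 uint8, red, green, blue); there is no depth.
- arm.calibration(name): a dict with "fx", "fy", "cx", "cy" (pixels), "extrinsics" (4x4, takes a point from camera to world coordinates); the wrist camera has in their place "hand_eye" (4x4, takes a point from camera to tool coordinates, whose origin is the TCP and whose axes are the flange's). Camera axes: x right, y up, looking along -z (the intrinsics and any distortion apply to the point x, -y, -z); pixel columns grow to the right and rows downward; lengths in m; the calibration is good to about 2 mm. A picture is of the moment at which its call begins: read the wrist's pose just before it. calibration takes no time and is no camera call.
- arm.sign_off(): hands the job in, once; it reports no verdict.
Trained networks look in the newest picture that a camera, given by its name, has taken for a name from the list of things; names that differ only in an ending like _2 or _b are one class to them, and where a whole thing is asked for, a point or a joint stands for the part that bears it (a point fixed in the world has none). Each returns a list of dicts, best first, with "conf" (0 to 1); they miss things now and then, are a little off and sometimes report something else, mostly with a low value. They report only what shows in the picture. A call takes as long as a camera call. They do not tell look-alikes from the thing itself.
- arm.cut_out(label, camera): "mask" (480x640 bool, what is visible of it) and "bbox" ([left, top, right, bottom] in pixels, round what is visible of it).
The state is a dict: "time": time; "q": joint angles; "qd": joint speeds; "effort": joint torques, N m; "eef_pos": TCP position; "eef_rot": TCP orientation; "contact_force": force on the tool from outside, world axes, zero at the start; "moment": the same for the moment, N m; "width": finger opening in m.
Only numpy, scipy, OpenCV 4.12 (cv2) and the standard library are available. Lean on these libraries where they do the work, as an engineer would, in place of code of your own. Each camera call takes 0.05 s, during which the arm holds its last target.

### The job

The small incubator is running: switch it off, lift its steel lid off by the knob and set it down in the middle of the round cork mat. Take every yellow sample cassette from the blue mat and press each one fully home, flush, into a recess of its own in the aluminium block (any recess will do). Then put the lid back over the block so that it sits flat, and only after that switch the incubator on again; leave the flask and the bottle standing where they are.

Things in the scene. Friction and masses are not known exactly. Their poses are not given: they have to be found in the camera images.
- incubator: White console, 300 x 220 x 50 mm (x, y, z), fixed. Origin: centre of its underside; +x leads away from the toggle end (toggle at x = -105 mm). On top, centred at x = +45 mm, a dark steel disc (204 mm across, top 53 mm above the desk) carries an aluminium block 156 x 76 x 16 mm (top at 69 mm) with four recesses in a row along x. The lid stands on the disc, around the block.
- seat (a point): Centre of the top of the dark steel disc, under the middle of the block (53 mm above the desk): the lid's origin lies here when it is seated. Axes as the incubator's.
- recess1 (a point): Recess 1 of 4 (1 nearest the toggle; pitch 36 mm): this point is the centre of its floor, 12 mm below the block's top. The recess is 12 mm deep, 29 mm wide along the incubator's x and 59 mm long along its y, with a small bevel at the mouth (1.5 mm play all round a cassette). Axes as the incubator's.
- recess2 (a point): Recess 2 of 4 (1 nearest the toggle; pitch 36 mm): this point is the centre of its floor, 12 mm below the block's top. The recess is 12 mm deep, 29 mm wide along the incubator's x and 59 mm long along its y, with a small bevel at the mouth (1.5 mm play all round a cassette). Axes as the incubator's.
- recess3 (a point): Recess 3 of 4 (1 nearest the toggle; pitch 36 mm): this point is the centre of its floor, 12 mm below the block's top. The recess is 12 mm deep, 29 mm wide along the incubator's x and 59 mm long along its y, with a small bevel at the mouth (1.5 mm play all round a cassette). Axes as the incubator's.
- recess4 (a point): Recess 4 of 4 (1 nearest the toggle; pitch 36 mm): this point is the centre of its floor, 12 mm below the block's top. The recess is 12 mm deep, 29 mm wide along the incubator's x and 59 mm long along its y, with a small bevel at the mouth (1.5 mm play all round a cassette). Axes as the incubator's.
- switch (a joint): Toggle switch of the incubator, in rad: 0 = off (leans to the incubator's +y, towards the white mark), 1.0 = on (leans to its -y, towards the green mark), upright at 0.5. It hinges about the incubator's x axis and is over-centre: it falls by its own weight to the side to which it is pushed past upright. It moves with about 1 N or less.
- switch_pivot (a point): Toggle's hinge axis, 60 mm above the desk. Axes as the incubator's.
- switch_ball (a point): Centre of the toggle's red ball (18 mm across), 50 mm from the pivot, on a steel stem 9 mm thick; it leans 0.5 rad either side of upright.
- lid: Loose round steel lid, about 0.35 kg: an upturned pan 188 mm across and 38 mm tall, hollow below (inside 180 mm across, 34 mm deep; the block is 174 mm across its corners), with a plain black knob 26 mm across and 30 mm tall in the middle of its top (38 to 68 mm above the lower rim). Origin: centre of the lower rim; z up.
- cork_mat: Round cork mat for the lid, 220 mm across, 4 mm thick, fixed, to the left or right of the incubator. Origin: centre of its underside.
- blue_mat: Square blue mat, 200 x 200 mm, 4 mm thick, fixed, on the other side; the cassettes start on it. Origin: centre of its underside.
- cassette1: Yellow sample cassette, 26 x 56 x 12 mm (x, y, z), about 40 g, with an orange grip rib 12 x 30 mm (x, y), 17 mm tall, in the middle of its top (12 to 29 mm above its underside). Origin: centre of its underside; y along its length, z up; the same either way round. Two to four of the four cassettes are present.
- cassette2: Yellow sample cassette, 26 x 56 x 12 mm (x, y, z), about 40 g, with an orange grip rib 12 x 30 mm (x, y), 17 mm tall, in the middle of its top (12 to 29 mm above its underside). Origin: centre of its underside; y along its length, z up; the same either way round. Two to four of the four cassettes are present.
- cassette3: Yellow sample cassette, 26 x 56 x 12 mm (x, y, z), about 40 g, with an orange grip rib 12 x 30 mm (x, y), 17 mm tall, in the middle of its top (12 to 29 mm above its underside). Origin: centre of its underside; y along its length, z up; the same either way round. Two to four of the four cassettes are present.
- cassette4: Yellow sample cassette, 26 x 56 x 12 mm (x, y, z), about 40 g, with an orange grip rib 12 x 30 mm (x, y), 17 mm tall, in the middle of its top (12 to 29 mm above its underside). Origin: centre of its underside; y along its length, z up; the same either way round. Two to four of the four cassettes are present.
- flask: Bystander: conical glass flask, 80 mm across, 130 mm tall, at the far edge of the work. Origin: centre of its underside.
- bottle: Bystander: white bottle, 64 mm across, 150 mm tall, at the far edge. Origin: centre of its underside.
Mind the look-alikes: they are no part of the job. There is more than one size of the lid; the one meant has the size given above.

How it is judged:
On the way, in this order (a step that is already met when the one before it is completed fails the run):
1. the incubator is switched off, with the lid still on (value of joint switch below 0.15 rad and horizontal distance between lid and seat below 0.03 m), for 0.2 s.
2. the lid rests flat on the cork mat, let go, the switch still off (horizontal distance between lid and cork_mat below 0.05 m and height (world z) of lid below 0.008 m and angle between lid's own z axis and vertical below 0.05 rad and contact force between the fingers and lid below 0.2 N and linear speed of lid below 0.02 m/s and value of joint switch below 0.15 rad), for 0.2 s.
3. every cassette is flush in a recess, the lid still on the cork mat (all of step 2 and ((horizontal distance between cassette1 and recess1 below 0.005 m and z of cassette1 in the frame of recess1 below 0.002 m) or (horizontal distance between cassette1 and recess2 below 0.005 m and z of cassette1 in the frame of recess2 below 0.002 m) or (horizontal distance between cassette1 and recess3 below 0.005 m and z of cassette1 in the frame of recess3 below 0.002 m) or (horizontal distance between cassette1 and recess4 below 0.005 m and z of cassette1 in the frame of recess4 below 0.002 m)) and angle between each of cassette1, cassette2, cassette3, cassette4's own z axis and vertical below 0.06 rad and linear speed of each of cassette1, cassette2, cassette3, cassette4 below 0.03 m/s and ((horizontal distance between cassette2 and recess1 below 0.005 m and z of cassette2 in the frame of recess1 below 0.002 m) or (horizontal distance between cassette2 and recess2 below 0.005 m and z of cassette2 in the frame of recess2 below 0.002 m) or (horizontal distance between cassette2 and recess3 below 0.005 m and z of cassette2 in the frame of recess3 below 0.002 m) or (horizontal distance between cassette2 and recess4 below 0.005 m and z of cassette2 in the frame of recess4 below 0.002 m)) and ((horizontal distance between cassette3 and recess1 below 0.005 m and z of cassette3 in the frame of recess1 below 0.002 m) or (horizontal distance between cassette3 and recess2 below 0.005 m and z of cassette3 in the frame of recess2 below 0.002 m) or (horizontal distance between cassette3 and recess3 below 0.005 m and z of cassette3 in the frame of recess3 below 0.002 m) or (horizontal distance between cassette3 and recess4 below 0.005 m and z of cassette3 in the frame of recess4 below 0.002 m)) and ((horizontal distance between cassette4 and recess1 below 0.005 m and z of cassette4 in the frame of recess1 below 0.002 m) or (horizontal distance between cassette4 and recess2 below 0.005 m and z of cassette4 in the frame of recess2 below 0.002 m) or (horizontal distance between cassette4 and recess3 below 0.005 m and z of cassette4 in the frame of recess3 below 0.002 m) or (horizontal distance between cassette4 and recess4 below 0.005 m and z of cassette4 in the frame of recess4 below 0.002 m))), for 0.2 s.
4. the lid is back over the block, flat, the switch still off (horizontal distance between lid and seat below 0.012 m and z of lid in the frame of seat below 0.003 m and angle between lid's own z axis and vertical below 0.04 rad and contact force between the fingers and lid below 0.2 N and ((horizontal distance between cassette1 and recess1 below 0.005 m and z of cassette1 in the frame of recess1 below 0.002 m) or (horizontal distance between cassette1 and recess2 below 0.005 m and z of cassette1 in the frame of recess2 below 0.002 m) or (horizontal distance between cassette1 and recess3 below 0.005 m and z of cassette1 in the frame of recess3 below 0.002 m) or (horizontal distance between cassette1 and recess4 below 0.005 m and z of cassette1 in the frame of recess4 below 0.002 m)) and angle between each of cassette1, cassette2, cassette3, cassette4's own z axis and vertical below 0.06 rad and linear speed of each of cassette1, cassette2, cassette3, cassette4 below 0.03 m/s and ((horizontal distance between cassette2 and recess1 below 0.005 m and z of cassette2 in the frame of recess1 below 0.002 m) or (horizontal distance between cassette2 and recess2 below 0.005 m and z of cassette2 in the frame of recess2 below 0.002 m) or (horizontal distance between cassette2 and recess3 below 0.005 m and z of cassette2 in the frame of recess3 below 0.002 m) or (horizontal distance between cassette2 and recess4 below 0.005 m and z of cassette2 in the frame of recess4 below 0.002 m)) and ((horizontal distance between cassette3 and recess1 below 0.005 m and z of cassette3 in the frame of recess1 below 0.002 m) or (horizontal distance between cassette3 and recess2 below 0.005 m and z of cassette3 in the frame of recess2 below 0.002 m) or (horizontal distance between cassette3 and recess3 below 0.005 m and z of cassette3 in the frame of recess3 below 0.002 m) or (horizontal distance between cassette3 and recess4 below 0.005 m and z of cassette3 in the frame of recess4 below 0.002 m)) and ((horizontal distance between cassette4 and recess1 below 0.005 m and z of cassette4 in the frame of recess1 below 0.002 m) or (horizontal distance between cassette4 and recess2 below 0.005 m and z of cassette4 in the frame of recess2 below 0.002 m) or (horizontal distance between cassette4 and recess3 below 0.005 m and z of cassette4 in the frame of recess3 below 0.002 m) or (horizontal distance between cassette4 and recess4 below 0.005 m and z of cassette4 in the frame of recess4 below 0.002 m)) and value of joint switch below 0.15 rad), for 0.2 s.
5. the incubator is switched on (value of joint switch above 0.85 rad and horizontal distance between lid and seat below 0.012 m and z of lid in the frame of seat below 0.003 m and angle between lid's own z axis and vertical below 0.04 rad and contact force between the fingers and lid below 0.2 N and ((horizontal distance between cassette1 and recess1 below 0.005 m and z of cassette1 in the frame of recess1 below 0.002 m) or (horizontal distance between cassette1 and recess2 below 0.005 m and z of cassette1 in the frame of recess2 below 0.002 m) or (horizontal distance between cassette1 and recess3 below 0.005 m and z of cassette1 in the frame of recess3 below 0.002 m) or (horizontal distance between cassette1 and recess4 below 0.005 m and z of cassette1 in the frame of recess4 below 0.002 m)) and angle between each of cassette1, cassette2, cassette3, cassette4's own z axis and vertical below 0.06 rad and linear speed of each of cassette1, cassette2, cassette3, cassette4 below 0.03 m/s and ((horizontal distance between cassette2 and recess1 below 0.005 m and z of cassette2 in the frame of recess1 below 0.002 m) or (horizontal distance between cassette2 and recess2 below 0.005 m and z of cassette2 in the frame of recess2 below 0.002 m) or (horizontal distance between cassette2 and recess3 below 0.005 m and z of cassette2 in the frame of recess3 below 0.002 m) or (horizontal distance between cassette2 and recess4 below 0.005 m and z of cassette2 in the frame of recess4 below 0.002 m)) and ((horizontal distance between cassette3 and recess1 below 0.005 m and z of cassette3 in the frame of recess1 below 0.002 m) or (horizontal distance between cassette3 and recess2 below 0.005 m and z of cassette3 in the frame of recess2 below 0.002 m) or (horizontal distance between cassette3 and recess3 below 0.005 m and z of cassette3 in the frame of recess3 below 0.002 m) or (horizontal distance between cassette3 and recess4 below 0.005 m and z of cassette3 in the frame of recess4 below 0.002 m)) and ((horizontal distance between cassette4 and recess1 below 0.005 m and z of cassette4 in the frame of recess1 below 0.002 m) or (horizontal distance between cassette4 and recess2 below 0.005 m and z of cassette4 in the frame of recess2 below 0.002 m) or (horizontal distance between cassette4 and recess3 below 0.005 m and z of cassette4 in the frame of recess3 below 0.002 m) or (horizontal distance between cassette4 and recess4 below 0.005 m and z of cassette4 in the frame of recess4 below 0.002 m))), for 0.2 s.
At the end, for the whole second after the job is handed in: Every cassette flush in a recess (5 mm of its centre, 2 mm of its floor, 0.06 rad); lid flat on the disc around the block (12 mm of centre, 3 mm in height, 0.04 rad), let go, at rest; switch on (above 0.85) (all of step 5 and linear speed of lid below 0.02 m/s); the robot touches nothing.
It fails at once if the flask is shifted by more than 3 cm or tipped (distance of flask from where it was at the start of the episode above 0.03 m or angle between flask's own z axis and vertical above 0.3 rad).
It fails at once if the wash bottle is shifted by more than 3 cm or tipped (distance of bottle from where it was at the start of the episode above 0.03 m or angle between bottle's own z axis and vertical above 0.3 rad).
Of cassette1, cassette2, cassette3, cassette4 only 2 to 4 are there at a start; the rules pass over those that are not, and their reading is None.
At some moment in a run one of cassette1, cassette2, cassette3, cassette4 may be knocked a few centimetres aside while the robot is not near it.
Once in a run the grip may slacken for a moment while it holds something.
It also fails if it takes over 210 s, if anything falls off the work surface, if the arm or the gripper's body presses on something with over 40 N, if the wrist force passes 120 N, or if a joint passes its speed limit or range.

## Working session

There is one attempt and no reset: what is moved stays moved. The work goes in short steps, Python scripts to look and compute and a shell command to move; the robot and the scene stay as the last step left them, time stands still between calls to the robot, and variables do not carry over. Pictures are saved under pics/ and viewed, and the job is handed in when it is done.

```bash
ls; mkdir -p pics
python3 - <<'E'
from plant import arm
import cv2,numpy as np
np.set_printoptions(precision=4,suppress=True)
s=arm.get_state();print(s)
for n in ["scene","top","wrist"]:
    im=arm.read_camera(n);cv2.imwrite(f"pics/{n}0.png",im[:,:,::-1]);print(n,arm.calibration(n))
E
```

```text
pics
{'time': 0.0, 'q': array([1.221 , 0.2414, 0.0037, 1.3352, 0.    , 1.5708]), 'qd': array([ 0.    ,  0.0018,  0.    , -0.0006,  0.0015, -0.0003]), 'effort': array([ -0.0005, -37.2318,  25.2407,   0.0169,  -0.0001,   0.    ]), 'eef_pos': array([0.1711, 0.4691, 0.2304]), 'eef_rot': array([ 0.174 ,  0.9847, -0.001 , -0.0002]), 'contact_force': array([ 0.5066, -0.1754, -0.0526]), 'moment': array([ 0.0627,  0.0337, -0.0402]), 'width': 0.08540399582148374}
scene {'fx': 480.9255032858327, 'fy': 480.9255032858327, 'cx': 330.68054918480044, 'cy': 245.22535974448243, 'extrinsics': array([[-0.6932, -0.4387,  0.5719,  1.0541],
       [ 0.7207, -0.4122,  0.5574,  0.6137],
       [-0.0088,  0.7985,  0.6019,  0.751 ],
       [ 0.    ,  0.    ,  0.    ,  1.    ]])}
top {'fx': 448.84643985885884, 'fy': 448.84643985885884, 'cx': 320.5990620716878, 'cy': 243.21765062536977, 'extrinsics': array([[ 0.0229,  0.9956, -0.0904,  0.3529],
       [-0.9997,  0.0236,  0.0073,  0.0071],
       [ 0.0094,  0.0902,  0.9959,  1.0282],
       [ 0.    ,  0.    ,  0.    ,  1.    ]])}
wrist {'fx': 402.7392848386269, 'fy': 402.7392848386269, 'cx': 316.3834678492338, 'cy': 240.7785015154629, 'hand_eye': array([[ 0.0006,  0.9593,  0.2825,  0.0715],
       [ 1.    , -0.0006, -0.0002,  0.0011],
       [-0.    ,  0.2825, -0.9593, -0.1435],
       [ 0.    ,  0.    ,  0.    ,  1.    ]])}
```

View pics/scene0.png

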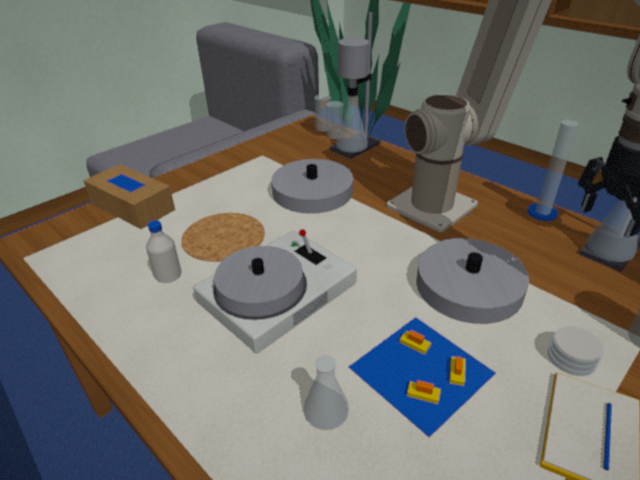

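View pics/top0.png

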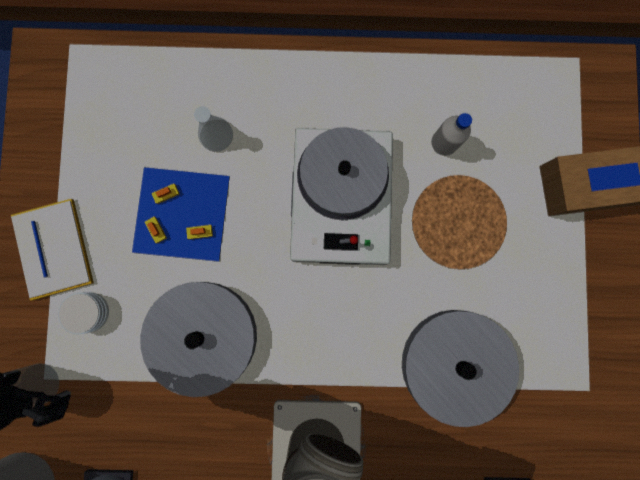

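View pics/wrist0.png

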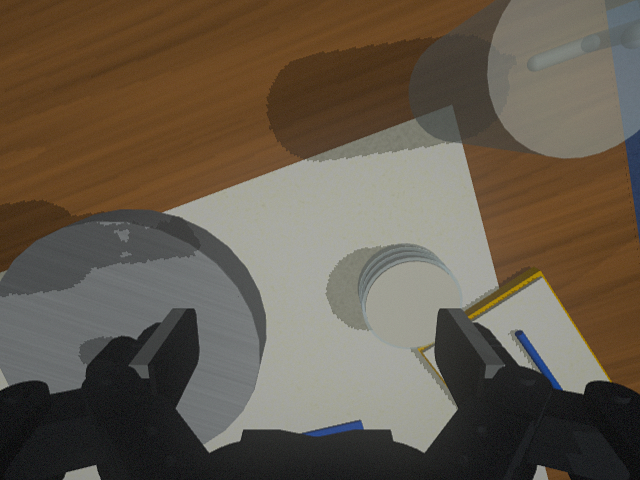

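Scene: the incubator sits at about (342,195) in the top view, with the toggle ball at (353,240) leaning towards the green mark. The cork mat is at (460,222), the blue mat at (182,215) with three cassettes, and the larger look-alike lids are at (198,338) and (462,368). Next I measure these.

```bash
cat > h.py <<'E'
from plant import arm
import cv2,numpy as np
from scipy.spatial.transform import Rotation as R
np.set_printoptions(precision=4,suppress=True)
def cam(name,s=None):
    c=arm.calibration(name)
    if name!="wrist": return c,c["extrinsics"]
    s=s or arm.get_state()
    T=np.eye(4);T[:3,:3]=R.from_quat(s["eef_rot"]).as_matrix();T[:3,3]=s["eef_pos"]
    return c,T@c["hand_eye"]
def unproj(c,E,px,z):
    px=np.atleast_2d(px).astype(float)
    d=np.c_[(px[:,0]-c["cx"])/c["fx"],-(px[:,1]-c["cy"])/c["fy"],-np.ones(len(px))]@E[:3,:3].T
    t=(z-E[2,3])/d[:,2]
    return E[:3,3]+d*t[:,None]
def proj(c,E,P):
    P=np.atleast_2d(P); q=(P-E[:3,3])@E[:3,:3]
    return np.c_[c["cx"]+c["fx"]*q[:,0]/-q[:,2],c["cy"]-c["fy"]*q[:,1]/-q[:,2]]
def snap(name,fn=None):
    s=arm.get_state();im=arm.read_camera(name)
    if fn: cv2.imwrite("pics/"+fn,im[:,:,::-1])
    return im,*cam(name,s),s
def yawof(q): # yaw of tool y axis (jaw direction) in world
    m=R.from_quat(q).as_matrix();return np.arctan2(m[1,1],m[0,1])
def delta(goal,s=None):
    "mm shift in tool axes to bring measured TCP to world goal"
    s=s or arm.get_state();return R.from_quat(s["eef_rot"]).as_matrix().T@(np.array(goal)-s["eef_pos"])*1000
def rect(pts):
    (cx,cy),(w,h),a=cv2.minAreaRect(pts.astype(np.float32)*1000)
    if w<h: a+=90;w,h=h,w
    return np.array([cx,cy])/1000,(w,h),((a+90)%180)-90  # long axis angle deg
E
python3 - <<'E'
from h import *
im,c,E,s=snap("top")
for l in ["incubator","lid","cork_mat","blue_mat","cassette1","flask","bottle","switch_ball"]:
    for d in arm.cut_out(l,"top"):
        if d["conf"]<.3: continue
        m=d["mask"].astype(np.uint8)
        cs=max(cv2.findContours(m,0,1)[0],key=len).reshape(-1,2)
        z={"incubator":.05,"lid":.091,"cassette1":.012,"cork_mat":.004,"blue_mat":.004,"switch_ball":.104}.get(l,0.)
        r=rect(unproj(c,E,cs,z)[:,:2]); print(l,round(d["conf"],2),d["bbox"],r)
def col(lo,hi,z,name):
    pass
E
```

```text
incubator 0.7 [291.6, 130.9, 394.9, 265.6] (array([ 0.5481, -0.0442]), (300.33184814453125, 222.9323272705078), -0.337646484375)
lid 0.93 [399.9, 312.2, 519.4, 427.3] (array([ 0.1881, -0.2917]), (238.94456481933594, 230.9801788330078), -88.72015500068665)
lid 0.65 [301.8, 125.5, 386.3, 215.4] (array([ 0.5941, -0.0446]), (187.9938201904297, 187.13299560546875), 28.075923919677734)
lid 0.59 [138.8, 281.8, 260.8, 396.6] (array([0.2374, 0.2486]), (238.67135620117188, 231.86830139160156), -43.09345245361328)
cork_mat 0.59 [412.4, 177.3, 506.1, 268.3] (array([ 0.5046, -0.3188]), (217.72120666503906, 216.88394165039062), -89.74227929115295)
blue_mat 0.63 [132.6, 169.4, 229.0, 257.3] (array([0.5067, 0.3218]), (202.15370178222656, 201.1038360595703), 85.50971984863281)
cassette1 0.78 [150.1, 183.0, 182.5, 201.4] (array([0.5506, 0.358 ]), (57.65055465698242, 29.004291534423828), -63.99422645568848)
cassette1 0.7 [186.9, 224.7, 208.4, 238.2] (array([0.4639, 0.2775]), (56.758724212646484, 25.899126052856445), -84.76066017150879)
cassette1 0.58 [146.5, 218.2, 163.2, 242.4] (array([0.4657, 0.3755]), (57.85976791381836, 27.07478904724121), 29.218996047973633)
cassette1 0.52 [302.3, 125.6, 387.1, 216.2] (array([ 0.6123, -0.0496]), (206.89013671875, 201.0857391357422), 1.5033230781555176)
flask 0.71 [193.4, 106.3, 236.0, 152.1] (array([0.7068, 0.2666]), (113.36522674560547, 80.26285552978516), 55.98222732543945)
flask 0.4 [290.2, 125.0, 392.4, 264.3] (array([ 0.5583, -0.0456]), (316.4498596191406, 232.3908233642578), -0.6791229248046875)
bottle 0.69 [430.1, 112.9, 470.0, 156.7] (array([ 0.7154, -0.305 ]), (118.82228088378906, 66.79061889648438), -43.80961990356445)
```

Run:
```python
from h import *
print(np.degrees(yawof(arm.get_state()["eef_rot"])))
print(delta([.443,-.115,.24]),delta([.32,.15,.24]))
```

```text
69.95762029538984
[-455.5876 -456.1946   -8.6792] [-249.2171 -249.3972   -8.6855]
```

```bash
python3 -m jog '[{"dx":-35,"dy":-35,"dz":-8,"rz":-0.1},{"dx":-70,"dy":-70,"dz":-8,"rz":-0.2},{"dx":-105,"dy":-105,"dz":-8,"rz":-0.35},{"dx":-140,"dy":-140,"dz":-8,"rz":-0.35},{"dx":-175,"dy":-175,"dz":-8,"rz":-0.35},{"dx":-210,"dy":-210,"dz":-8,"rz":-0.35},{"dx":-245,"dy":-245,"dz":-8,"rz":-0.35},{"dx":-260,"dy":-260,"dz":-8,"rz":-0.35}]' 0
python3 - <<'E'
from h import *
print(np.degrees(yawof(arm.get_state()["eef_rot"])),delta([.443,-.115,.22]))
E
```

```text
69.95762029538984 [-455.5874 -456.1942   11.3208]schema error: expected keys dx, dy, dz, rx, ry, rz
```

```bash
python3 -m jog '[{"dx":-35,"dy":-35,"dz":-8,"rx":0,"ry":0,"rz":-0.1},{"dx":-70,"dy":-70,"dz":-8,"rx":0,"ry":0,"rz":-0.2},{"dx":-105,"dy":-105,"dz":-8,"rx":0,"ry":0,"rz":-0.35},{"dx":-140,"dy":-140,"dz":-8,"rx":0,"ry":0,"rz":-0.35},{"dx":-175,"dy":-175,"dz":-8,"rx":0,"ry":0,"rz":-0.35},{"dx":-210,"dy":-210,"dz":-8,"rx":0,"ry":0,"rz":-0.35},{"dx":-245,"dy":-245,"dz":-8,"rx":0,"ry":0,"rz":-0.35},{"dx":-260,"dy":-260,"dz":-8,"rx":0,"ry":0,"rz":-0.35}]' 0
python3 - <<'E'
from h import *
print(np.degrees(yawof(arm.get_state()["eef_rot"])),delta([.443,-.115,.22]))
E
```

```text
time: 1.4
eef_pos: [0.3273, 0.1335, 0.2397]
eef_rot: [0.002, 1.0, -0.0, 0.001]
contact_force: [0.1, 0.5, 0.2]
width: -0.0003
89.80823691381063 [-116.5541 -248.1015   19.9121]
```

```bash
python3 -m jog '[{"dx":-20,"dy":-42,"dz":3,"rx":0,"ry":0,"rz":0},{"dx":-40,"dy":-84,"dz":6,"rx":0,"ry":0,"rz":0},{"dx":-60,"dy":-126,"dz":10,"rx":0,"ry":0,"rz":0},{"dx":-80,"dy":-168,"dz":14,"rx":0,"ry":0,"rz":0},{"dx":-100,"dy":-210,"dz":18,"rx":0,"ry":0,"rz":0},{"dx":-116,"dy":-248,"dz":20,"rx":0,"ry":0,"rz":0},{"dx":-116,"dy":-248,"dz":20,"rx":0,"ry":0,"rz":0}]' 0
python3 - <<'E'
from h import *
im,c,E,s=snap("wrist","w1.png")
print(s["eef_pos"],delta([.443,-.115,.09]))
E
```

```text
time: 2.1
eef_pos: [0.4441, -0.1157, 0.2187]
eef_rot: [0.003, 1.0, -0.001, 0.0]
contact_force: [-1.1, 0.5, 0.1]
width: -0.0001
[ 0.4441 -0.1157  0.2187] [ -0.1642  -1.3925 128.7891]
```

View pics/w1.png

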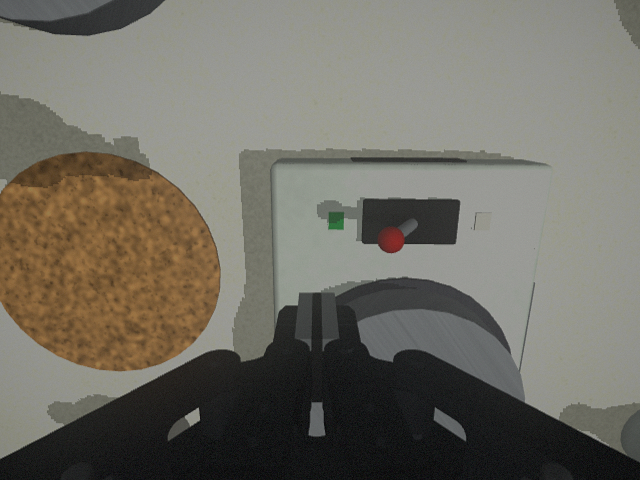

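The wrist view shows the ball at (391,240) leaning to the green mark, and the shut fingers beside it at about (317,320). I go down beside the ball next.

```bash
python3 - <<'E'
from h import *
c,E=cam("wrist");print(unproj(c,E,[391,240],.104), unproj(c,E,[[365,198],[458,244],[460,199],[363,244]],.0505).mean(0))
E
python3 -m jog '[{"dx":0,"dy":-2,"dz":40,"rx":0,"ry":0,"rz":0},{"dx":0,"dy":-2,"dz":80,"rx":0,"ry":0,"rz":0},{"dx":0,"dy":-2,"dz":115,"rx":0,"ry":0,"rz":0},{"dx":0,"dy":-2,"dz":129,"rx":0,"ry":0,"rz":0},{"dx":0,"dy":-2,"dz":129,"rx":0,"ry":0,"rz":0}]' 0
```

```text
[[ 0.4474 -0.0628  0.104 ]] [ 0.4479 -0.0369  0.0505]
time: 2.65
eef_pos: [0.4399, -0.1119, 0.0882]
eef_rot: [-0.001, 1.0, 0.001, -0.003]
contact_force: [-0.6, 0.3, -0.3]
width: -0.0
```

```bash
python3 -m jog '[{"dx":-3,"dy":10,"dz":0,"rx":0,"ry":0,"rz":0},{"dx":-3,"dy":20,"dz":0,"rx":0,"ry":0,"rz":0},{"dx":-3,"dy":30,"dz":0,"rx":0,"ry":0,"rz":0},{"dx":-3,"dy":40,"dz":0,"rx":0,"ry":0,"rz":0},{"dx":-3,"dy":50,"dz":0,"rx":0,"ry":0,"rz":0},{"dx":-3,"dy":58,"dz":0,"rx":0,"ry":0,"rz":0},{"dx":-3,"dy":66,"dz":0,"rx":0,"ry":0,"rz":0},{"dx":-3,"dy":68,"dz":0,"rx":0,"ry":0,"rz":0}]' 0
python3 - <<'E'
from h import *
for i in range(4):
    im,c,E,s=snap("wrist","w2.png");print(s["eef_pos"],s["contact_force"],s["eef_rot"])
E
```

```text
time: 3.45
eef_pos: [0.4454, -0.0447, 0.0903]
eef_rot: [-0.001, 1.0, 0.0, -0.0]
contact_force: [0.6, -0.1, 0.0]
width: 0.0003
[ 0.4454 -0.0447  0.0903] [ 0.6247 -0.0522  0.0291] [-0.0007  1.      0.0001 -0.0001]
[ 0.4455 -0.0448  0.0902] [ 0.3448 -0.2775 -0.4164] [-0.0006  1.      0.0001 -0.0001]
[ 0.4455 -0.0453  0.0902] [-0.0404 -0.2293  0.4943] [-0.0004  1.     -0.0001 -0.0001]
[ 0.4455 -0.0456  0.0903] [ 0.4919  0.7599 -0.0907] [-0.0002  1.     -0.0001 -0.    ]
```

View pics/w2.png

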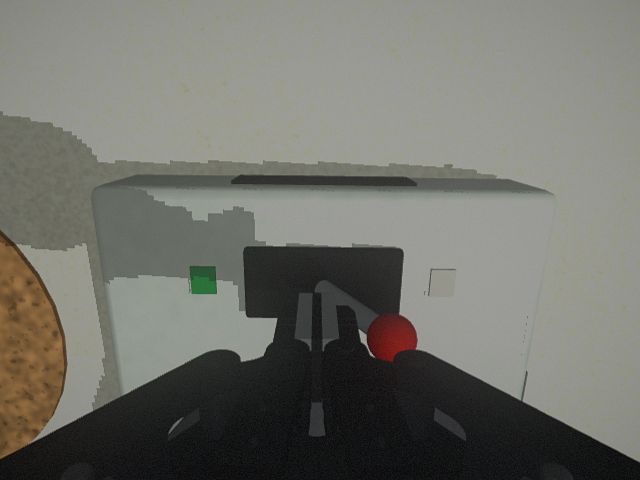

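Switch is off: the ball at (391,338) now leans to the white mark. I rise and look at the lid from beyond it.

```bash
python3 -m jog '[{"dx":0,"dy":-5,"dz":-45,"rx":0,"ry":0,"rz":0},{"dx":0,"dy":-5,"dz":-95,"rx":0,"ry":0,"rz":0},{"dx":-20,"dy":0,"dz":-140,"rx":0,"ry":0,"rz":0},{"dx":-60,"dy":0,"dz":-170,"rx":0,"ry":0,"rz":0},{"dx":-110,"dy":0,"dz":-170,"rx":0,"ry":0,"rz":0},{"dx":-160,"dy":0,"dz":-170,"rx":0,"ry":0,"rz":0},{"dx":-210,"dy":0,"dz":-170,"rx":0,"ry":0,"rz":0},{"dx":-210,"dy":0,"dz":-170,"rx":0,"ry":0,"rz":0}]' 0
python3 -m jog '[{"dx":0,"dy":0,"dz":0,"rx":0,"ry":0,"rz":0},{"dx":0,"dy":0,"dz":0,"rx":0,"ry":0,"rz":0},{"dx":0,"dy":0,"dz":0,"rx":0,"ry":0,"rz":0},{"dx":0,"dy":0,"dz":0,"rx":0,"ry":0,"rz":0}]' 85
python3 - <<'E'
from h import *
im,c,E,s=snap("wrist","w3.png")
print(s["eef_pos"],s["eef_rot"],s["qd"])
for d in arm.cut_out("lid","wrist")+arm.cut_out("cork_mat","wrist")+arm.cut_out("switch_ball","wrist"): print(d["conf"],d["bbox"])
E
```

```text
time: 4.45
eef_pos: [0.6608, -0.0461, 0.2523]
eef_rot: [0.0, 1.0, 0.0, -0.003]
contact_force: [-0.4, -1.2, -1.5]
width: 0.0001
time: 4.85
eef_pos: [0.6546, -0.0457, 0.2628]
eef_rot: [0.0, 1.0, -0.0, 0.001]
contact_force: [-0.3, 0.2, 1.3]
width: 0.0581
[ 0.6546 -0.0457  0.2628] [ 0.0001  1.     -0.0001  0.0014] [ 0.0001  0.0059  0.0073 -0.0027 -0.001   0.0009]
0.9 [196.6, 5.5, 444.0, 257.9]
0.67 [180.1, 0.0, 457.7, 256.6]
0.57 [0.0, 0.0, 140.3, 158.5]
0.71 [179.7, 2.6, 459.2, 255.6]
```

View pics/w3.png

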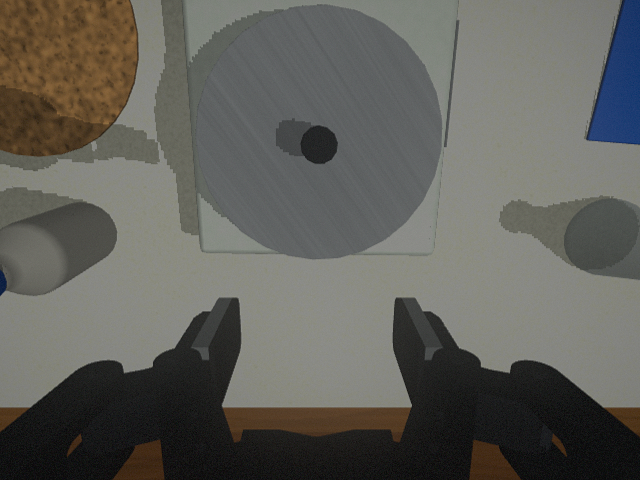

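The wrist picture shows the lid centred at (319,131) and its knob at (319,145).

Run:
```python
from h import *
im=cv2.imread("pics/w3.png");g=cv2.cvtColor(im,cv2.COLOR_BGR2GRAY)
k=np.zeros_like(g);k[100:190,290:350]=(g[100:190,290:350]<45)
ct=max(cv2.findContours(k,0,1)[0],key=len).reshape(-1,2)
print(cv2.minEnclosingCircle(ct))
s=arm.get_state();c,E=cam("wrist",s);print(s["eef_pos"])
for z in(.121,.106): 
    P=unproj(c,E,ct,z)[:,:2];print(z,cv2.fitEllipse((P*1000).astype(np.float32)))
d=arm.cut_out("lid","wrist")
m=[x for x in d if x["bbox"][0]>150][0]["mask"].astype(np.uint8)
ct=max(cv2.findContours(m,0,1)[0],key=len).reshape(-1,2)
P=unproj(c,E,ct,.091)[:,:2];print(cv2.fitEllipse((P*1000).astype(np.float32)))
```

```text
((318.5, 144.40908813476562), 18.578170776367188)
[ 0.6551 -0.0456  0.2617]
0.121 ((599.0894775390625, -43.29207229614258), (24.049131393432617, 24.40049171447754), 150.17108154296875)
0.106 ((599.899169921875, -43.218963623046875), (25.31915283203125, 25.68906021118164), 150.17103576660156)
((599.0132446289062, -43.05909729003906), (185.87913513183594, 186.00509643554688), 82.1576919555664)
```

```bash
python3 -m jog '[{"dx":30,"dy":2,"dz":20,"rx":0,"ry":0,"rz":0},{"dx":58,"dy":2,"dz":50,"rx":0,"ry":0,"rz":0},{"dx":58,"dy":2,"dz":90,"rx":0,"ry":0,"rz":0},{"dx":58,"dy":2,"dz":125,"rx":0,"ry":0,"rz":0},{"dx":58,"dy":2,"dz":145,"rx":0,"ry":0,"rz":0},{"dx":58,"dy":2,"dz":155,"rx":0,"ry":0,"rz":0},{"dx":58,"dy":2,"dz":155,"rx":0,"ry":0,"rz":0},{"dx":58,"dy":2,"dz":155,"rx":0,"ry":0,"rz":0}]' 85
python3 - <<'E'
from h import *
im,c,E,s=snap("wrist","w4.png")
print(s["eef_pos"],s["width"],delta([.597,-.0435,.096]))
E
```

```text
time: 5.9
eef_pos: [0.5984, -0.0436, 0.1065]
eef_rot: [-0.0, 1.0, -0.0, 0.001]
contact_force: [1.2, 0.3, 0.0]
width: 0.0854
[ 0.5984 -0.0436  0.1065] 0.0853572744861516 [ 1.8772  0.1571 10.9636]
```

View pics/w4.png

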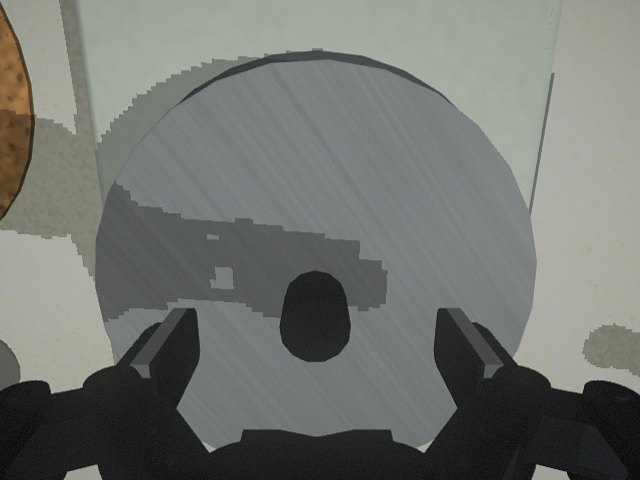

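The knob stands between the open pads at (315,315), centred. I go down 10 mm and close.

```bash
python3 -m jog '[{"dx":1,"dy":0,"dz":6,"rx":0,"ry":0,"rz":0},{"dx":1,"dy":0,"dz":10,"rx":0,"ry":0,"rz":0},{"dx":1,"dy":0,"dz":10,"rx":0,"ry":0,"rz":0}]' 85
python3 -m jog '[{"dx":0,"dy":0,"dz":0,"rx":0,"ry":0,"rz":0},{"dx":0,"dy":0,"dz":0,"rx":0,"ry":0,"rz":0},{"dx":0,"dy":0,"dz":0,"rx":0,"ry":0,"rz":0},{"dx":0,"dy":0,"dz":0,"rx":0,"ry":0,"rz":0},{"dx":0,"dy":0,"dz":0,"rx":0,"ry":0,"rz":0},{"dx":0,"dy":0,"dz":0,"rx":0,"ry":0,"rz":0},{"dx":0,"dy":0,"dz":0,"rx":0,"ry":0,"rz":0},{"dx":0,"dy":0,"dz":0,"rx":0,"ry":0,"rz":0}]' 15
```

```text
time: 6.25
eef_pos: [0.5962, -0.0436, 0.0949]
eef_rot: [-0.0, 1.0, 0.0, -0.0]
contact_force: [-0.3, -0.2, 0.3]
width: 0.0846
time: 7.05
eef_pos: [0.5968, -0.0438, 0.0957]
eef_rot: [-0.0, 1.0, -0.0, 0.0]
contact_force: [-0.7, -1.4, 2.9]
width: 0.0244
```

```bash
python3 -m jog '[{"dx":0,"dy":0,"dz":-10,"rx":0,"ry":0,"rz":0},{"dx":0,"dy":0,"dz":-25,"rx":0,"ry":0,"rz":0},{"dx":0,"dy":0,"dz":-45,"rx":0,"ry":0,"rz":0},{"dx":0,"dy":0,"dz":-65,"rx":0,"ry":0,"rz":0},{"dx":0,"dy":0,"dz":-75,"rx":0,"ry":0,"rz":0},{"dx":0,"dy":0,"dz":-75,"rx":0,"ry":0,"rz":0}]' 15
python3 - <<'E'
from h import *
im,c,E,s=snap("wrist","w5.png")
print(s["eef_pos"],s["width"],s["contact_force"],delta([.505,-.319,.17]))
E
```

```text
time: 7.65
eef_pos: [0.5973, -0.0435, 0.1715]
eef_rot: [-0.0, 1.0, 0.0, 0.001]
contact_force: [0.0, -0.1, -4.3]
width: 0.0244
[ 0.5973 -0.0435  0.1715] 0.024436052153343053 [ 0.0444 -0.0907 -4.327 ] [  91.5853 -275.5138    0.1305]
```

View pics/w5.png

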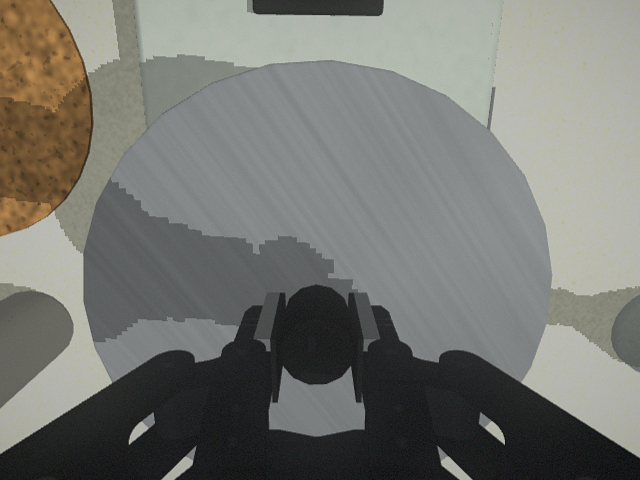

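The lid hangs level in the grip at (317,330). Moving to the cork mat.

```bash
python3 -m jog '[{"dx":8,"dy":-22,"dz":0,"rx":0,"ry":0,"rz":0},{"dx":21,"dy":-63,"dz":0,"rx":0,"ry":0,"rz":0},{"dx":35,"dy":-105,"dz":0,"rx":0,"ry":0,"rz":0},{"dx":49,"dy":-147,"dz":0,"rx":0,"ry":0,"rz":0},{"dx":63,"dy":-189,"dz":0,"rx":0,"ry":0,"rz":0},{"dx":77,"dy":-231,"dz":0,"rx":0,"ry":0,"rz":0},{"dx":88,"dy":-262,"dz":0,"rx":0,"ry":0,"rz":0},{"dx":92,"dy":-275,"dz":10,"rx":0,"ry":0,"rz":0}]' 15
python3 -m jog '[{"dx":0,"dy":0,"dz":20,"rx":0,"ry":0,"rz":0},{"dx":0,"dy":0,"dz":40,"rx":0,"ry":0,"rz":0},{"dx":0,"dy":0,"dz":60,"rx":0,"ry":0,"rz":0},{"dx":0,"dy":0,"dz":80,"rx":0,"ry":0,"rz":0},{"dx":0,"dy":0,"dz":95,"rx":0,"ry":0,"rz":0},{"dx":0,"dy":0,"dz":100,"rx":0,"ry":0,"rz":0},{"dx":0,"dy":0,"dz":100,"rx":0,"ry":0,"rz":0}]' 15
python3 - <<'E'
from h import *
im,c,E,s=snap("wrist","w6.png");snap("scene","s6.png");
print(s["eef_pos"],s["width"],s["contact_force"])
E
```

```text
time: 8.5
eef_pos: [0.5031, -0.3219, 0.1598]
eef_rot: [0.002, 1.0, -0.001, -0.0]
contact_force: [0.3, 0.5, -4.5]
width: 0.0241
time: 9.2
eef_pos: [0.5034, -0.3173, 0.0582]
eef_rot: [-0.0, 1.0, 0.001, -0.002]
contact_force: [0.1, 0.1, -4.4]
width: 0.0239
[ 0.5034 -0.3173  0.0582] 0.023887789247034486 [ 0.0958  0.0853 -4.4433]
```

View pics/s6.png

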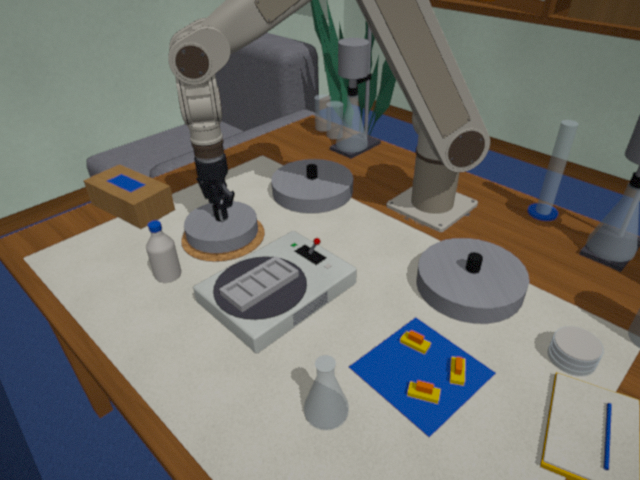

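The lid is centred just above the cork at (222,228). I lower it until it makes contact.

```bash
python3 -m jog '[{"dx":0,"dy":0,"dz":4,"rx":0,"ry":0,"rz":0},{"dx":0,"dy":0,"dz":7,"rx":0,"ry":0,"rz":0},{"dx":0,"dy":0,"dz":9,"rx":0,"ry":0,"rz":0},{"dx":0,"dy":0,"dz":11,"rx":0,"ry":0,"rz":0},{"dx":0,"dy":0,"dz":11,"rx":0,"ry":0,"rz":0}]' 15
```

```text
time: 9.8
eef_pos: [0.5043, -0.3185, 0.049]
eef_rot: [-0.0, 1.0, 0.0, -0.0]
contact_force: [-0.4, -0.7, -4.4]
width: 0.0243
```

```bash
python3 -m jog '[{"dx":0,"dy":0,"dz":0,"rx":0,"ry":0,"rz":0}]' 15
```

```text
time: 9.9
eef_pos: [0.5046, -0.3186, 0.0493]
eef_rot: [-0.0, 1.0, 0.0, -0.0]
contact_force: [0.2, 0.4, -3.6]
width: 0.0241
```

```bash
python3 -m jog '[{"dx":0,"dy":0,"dz":1.5,"rx":0,"ry":0,"rz":0},{"dx":0,"dy":0,"dz":3,"rx":0,"ry":0,"rz":0},{"dx":0,"dy":0,"dz":3.5,"rx":0,"ry":0,"rz":0}]' 15
```

```text
time: 10.2
eef_pos: [0.5048, -0.3187, 0.0467]
eef_rot: [-0.0, 1.0, -0.0, 0.0]
contact_force: [-1.6, 1.9, 4.3]
width: 0.024
```

Contact made. I open gently and go up.

```bash
python3 -m jog '[{"dx":0,"dy":0,"dz":0,"rx":0,"ry":0,"rz":0},{"dx":0,"dy":0,"dz":0,"rx":0,"ry":0,"rz":0},{"dx":0,"dy":0,"dz":0,"rx":0,"ry":0,"rz":0},{"dx":0,"dy":0,"dz":0,"rx":0,"ry":0,"rz":0},{"dx":0,"dy":0,"dz":-3,"rx":0,"ry":0,"rz":0},{"dx":0,"dy":0,"dz":-15,"rx":0,"ry":0,"rz":0}]' 60
python3 -m jog '[{"dx":0,"dy":0,"dz":-45,"rx":0,"ry":0,"rz":0},{"dx":0,"dy":0,"dz":-90,"rx":0,"ry":0,"rz":0},{"dx":0,"dy":0,"dz":-130,"rx":0,"ry":0,"rz":0},{"dx":-30,"dy":30,"dz":-160,"rx":0,"ry":0,"rz":0},{"dx":-65,"dy":65,"dz":-170,"rx":0,"ry":0,"rz":0},{"dx":-100,"dy":100,"dz":-170,"rx":0,"ry":0,"rz":0},{"dx":-130,"dy":135,"dz":-170,"rx":0,"ry":0,"rz":0},{"dx":-145,"dy":170,"dz":-170,"rx":0,"ry":0,"rz":0}]' 60
python3 - <<'E'
from h import *
im,c,E,s=snap("top","t7.png")
print(s["eef_pos"],s["width"],s["contact_force"])
for d in arm.cut_out("lid","top")+arm.cut_out("cassette1","top"):
        m=d["mask"].astype(np.uint8)
        cs=max(cv2.findContours(m,0,1)[0],key=len).reshape(-1,2)
        for z in (.012,.042): print(round(d["conf"],2),d["bbox"],rect(unproj(c,E,cs,z)[:,:2]))
E
```

```text
time: 10.8
eef_pos: [0.5036, -0.318, 0.06]
eef_rot: [-0.0, 1.0, 0.001, -0.001]
contact_force: [0.4, 0.0, 0.1]
width: 0.0602
time: 11.6
eef_pos: [0.6517, -0.1467, 0.2316]
eef_rot: [-0.0, 1.0, -0.0, 0.001]
contact_force: [0.6, 0.1, 0.2]
width: 0.0599
[ 0.6517 -0.1467  0.2316] 0.05994349884469485 [0.5778 0.1183 0.2235]
0.91 [485.4, 321.5, 522.5, 414.6] (array([ 0.1816, -0.4153]), (200.31143188476562, 65.43592834472656), 8.934020042419434)
0.91 [485.4, 321.5, 522.5, 414.6] (array([ 0.1866, -0.4028]), (194.39791870117188, 63.50416946411133), 8.934020042419434)
0.82 [138.5, 279.3, 247.9, 395.9] (array([0.2315, 0.2911]), (257.8681640625, 210.30111694335938), -13.935447692871094)
0.82 [138.5, 279.3, 247.9, 395.9] (array([0.235 , 0.2828]), (250.2554473876953, 204.0926513671875), -13.935440063476562)
0.83 [151.7, 186.1, 179.4, 199.6] (array([0.5507, 0.3577]), (58.80925750732422, 29.448917388916016), -63.07758712768555)
0.83 [151.7, 186.1, 179.4, 199.6] (array([0.5449, 0.3474]), (57.07313537597656, 28.579484939575195), -63.07759475708008)
0.82 [147.4, 217.6, 163.4, 245.6] (array([0.4667, 0.3762]), (58.2638053894043, 28.307695388793945), 30.393224716186523)
0.82 [147.4, 217.6, 163.4, 245.6] (array([0.4633, 0.3653]), (56.54377365112305, 27.47202491760254), 30.39328384399414)
0.7 [186.8, 225.3, 213.2, 239.3] (array([0.4639, 0.2756]), (55.90288543701172, 24.564041137695312), -82.19993925094604)
0.7 [186.8, 225.3, 213.2, 239.3] (array([0.4606, 0.2677]), (54.252525329589844, 23.838882446289062), -82.19994354248047)
```

View pics/t7.png

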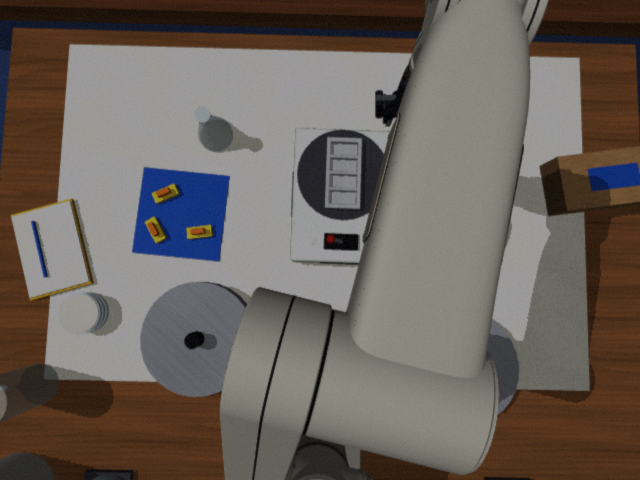

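Run:
```python
from h import *
s=arm.get_state();print(s["q"],np.degrees(yawof(s["eef_rot"])))
for g in ([.594,-.13,.24],):print(delta(g))
```

```text
[-0.2204  0.592   0.5361  1.5145 -0.     -0.2253] 90.28166513511624
[56.4899 16.0091 -8.7322]
```

```bash
python3 -m jog '[{"dx":10,"dy":25,"dz":-8,"rx":0,"ry":0,"rz":-0.14},{"dx":20,"dy":50,"dz":-8,"rx":0,"ry":0,"rz":-0.28},{"dx":30,"dy":75,"dz":-8,"rx":0,"ry":0,"rz":-0.42},{"dx":40,"dy":100,"dz":-8,"rx":0,"ry":0,"rz":-0.56},{"dx":50,"dy":125,"dz":-8,"rx":0,"ry":0,"rz":-0.7},{"dx":57,"dy":150,"dz":-8,"rx":0,"ry":0,"rz":-0.84},{"dx":57,"dy":171,"dz":-8,"rx":0,"ry":0,"rz":-0.98},{"dx":57,"dy":171,"dz":-8,"rx":0,"ry":0,"rz":-1.12}]' 60
python3 -m jog '[{"dx":0,"dy":0,"dz":0,"rx":0,"ry":0,"rz":-0.14},{"dx":0,"dy":0,"dz":0,"rx":0,"ry":0,"rz":-0.28},{"dx":0,"dy":0,"dz":0,"rx":0,"ry":0,"rz":-0.42},{"dx":0,"dy":0,"dz":0,"rx":0,"ry":0,"rz":-0.45},{"dx":0,"dy":0,"dz":0,"rx":0,"ry":0,"rz":-0.45},{"dx":0,"dy":0,"dz":0,"rx":0,"ry":0,"rz":-0.45},{"dx":0,"dy":0,"dz":0,"rx":0,"ry":0,"rz":-0.45}]' 60
python3 - <<'E'
from h import *
im,c,E,s=snap("wrist","w8.png")
print(s["eef_pos"],np.degrees(yawof(s["eef_rot"])),s["eef_rot"],np.abs(s["qd"]).max())
E
```

```text
time: 12.55
eef_pos: [0.5919, 0.0235, 0.2401]
eef_rot: [-0.534, 0.845, -0.0, 0.001]
contact_force: [-0.1, -0.5, -0.6]
width: 0.0598
time: 13.25
eef_pos: [0.5924, 0.0218, 0.2392]
eef_rot: [-0.706, 0.708, -0.0, 0.0]
contact_force: [-0.1, 0.8, -0.2]
width: 0.06
[0.5924 0.0218 0.2392] 179.8844483702644 [-0.7064  0.7078 -0.0002  0.0001] 0.0064552878604795475
```

View pics/w8.png

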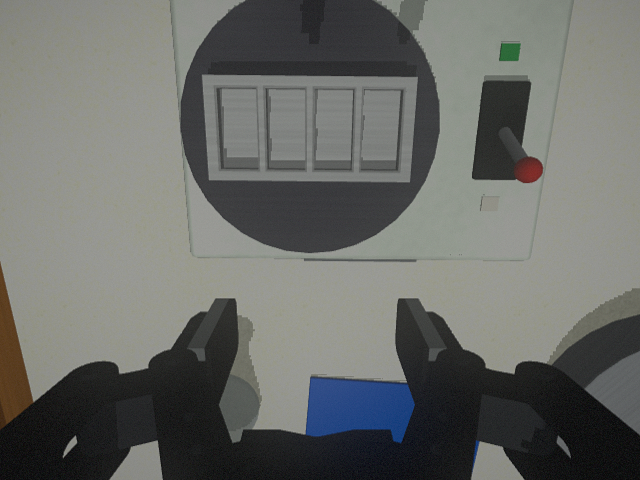

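The block shows from (203,75) to (418,182), with recess 4 on the left and recess 1 on the right. I zoom in to pick corners.

Run:
```python
import cv2
im=cv2.imread("pics/w8.png")[60:195,190:430]
cv2.imwrite("pics/w8z.png",cv2.resize(im,None,fx=3.3,fy=3.3,interpolation=cv2.INTER_CUBIC))
```

```text
(no output)
```

View pics/w8z.png

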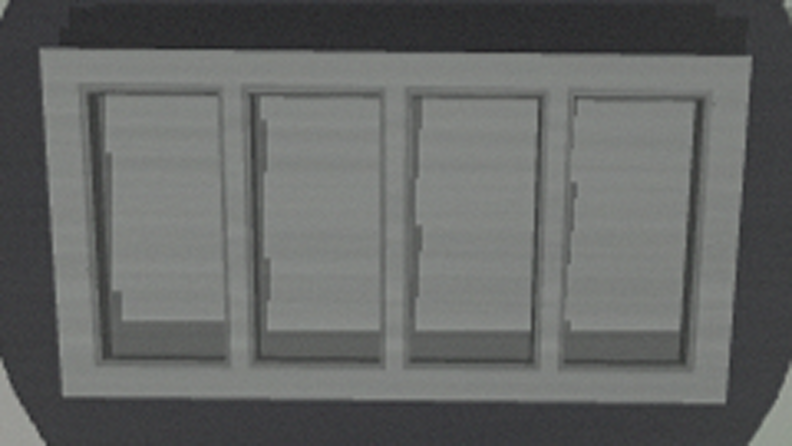

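```bash
cat >> h.py <<'E'
def fit2(local,world):
    "2D rigid fit local->world, returns origin, yaw deg, residuals mm"
    l=np.array(local,float);w=np.array(world)[:,:2]
    lc=l.mean(0);wc=w.mean(0);H=(l-lc).T@(w-wc)
    a=np.arctan2(H[0,1]-H[1,0],H[0,0]+H[1,1]);r=np.array([[np.cos(a),-np.sin(a)],[np.sin(a),np.cos(a)]])
    t=wc-r@lc;return t,np.degrees(a),(w-(l@r.T+t))*1000
E
python3 - <<'E'
from h import *
s=arm.get_state();print(s["eef_pos"]);c,E=cam("wrist",s)
z=np.array([[40,48],[751,57],[726,403],[63,396]])/3.3+[190,60]
z-= .5*(1-1/3.3)
L=np.array([[.078,-.038],[-.078,-.038],[-.078,.038],[.078,.038]])
for h in(.069,.065,.073):
    w=unproj(c,E,z,h);print(h,fit2(L,w)[:2],fit2(L,w)[2].ravel(), np.linalg.norm(w-np.roll(w,1,0),axis=1)*1000)
E
```

```text
[0.5924 0.0219 0.2391]
0.069 (array([ 0.5983, -0.0433]), np.float64(-0.6644955060930123)) [ 0.1043 -0.1169  0.0845  0.0747 -0.1958  0.0188  0.0071  0.0234] [ 76.1392 156.0221  75.9414 156.2028]
0.065 (array([ 0.5984, -0.0433]), np.float64(-0.6644955060930041)) [ 1.0949 -0.6146 -0.915  -0.3975 -1.1877  0.5153  1.0077  0.4969] [ 77.1105 158.0125  76.9101 158.1955]
0.073 (array([ 0.5982, -0.0434]), np.float64(-0.6644955060930071)) [-0.8864  0.3809  1.084   0.5469  0.796  -0.4777 -0.9936 -0.4501] [ 75.1679 154.0318  74.9726 154.2102]
```

```bash
python3 -m jog '[{"dx":-40,"dy":17,"dz":5,"rx":0,"ry":0,"rz":-0.04},{"dx":-85,"dy":35,"dz":10,"rx":0,"ry":0,"rz":-0.08},{"dx":-130,"dy":54,"dz":10,"rx":0,"ry":0,"rz":-0.12},{"dx":-175,"dy":73,"dz":10,"rx":0,"ry":0,"rz":-0.12},{"dx":-220,"dy":92,"dz":10,"rx":0,"ry":0,"rz":-0.12},{"dx":-265,"dy":111,"dz":10,"rx":0,"ry":0,"rz":-0.12},{"dx":-305,"dy":128,"dz":10,"rx":0,"ry":0,"rz":-0.12},{"dx":-325,"dy":136,"dz":10,"rx":0,"ry":0,"rz":-0.12}]' 60
python3 -m jog '[{"dx":0,"dy":0,"dz":0,"rx":0,"ry":0,"rz":0},{"dx":0,"dy":0,"dz":0,"rx":0,"ry":0,"rz":0},{"dx":0,"dy":0,"dz":0,"rx":0,"ry":0,"rz":0},{"dx":0,"dy":0,"dz":0,"rx":0,"ry":0,"rz":0}]' 40
cat >> h.py <<'E'
def cass(zb=.004):
    "snap wrist; orange rib tops & yellow tops -> world"
    im,c,E,s=snap("wrist","tmp.png")
    hsv=cv2.cvtColor(im,cv2.COLOR_RGB2HSV);out=[]
    al=((hsv[...,0]<36)&(hsv[...,1]>130)&(hsv[...,2]>60)).astype(np.uint8)
    n,lab,st,ce=cv2.connectedComponentsWithStats(al)
    for i in range(1,n):
        if st[i,4]<300: continue
        m=(lab==i).astype(np.uint8);o=m&(hsv[...,0]<17)
        ct=max(cv2.findContours(m,0,1)[0],key=len).reshape(-1,2)
        r=rect(unproj(c,E,ct,zb+.012)[:,:2])
        print("cas px",ce[i].round(),"outline@top",r[0],np.round(r[1],1),round(r[2],2),"area",st[i,4])
    return im,c,E,s
E
python3 - <<'E'
from h import *
im,c,E,s=cass();cv2.imwrite("pics/w9.png",im[:,:,::-1])
print(s["eef_pos"],np.degrees(yawof(s["eef_rot"])))
E
```

```text
time: 14.1
eef_pos: [0.4548, 0.3507, 0.2289]
eef_rot: [0.749, -0.662, -0.0, -0.0]
contact_force: [0.5, -0.7, 0.3]
width: 0.0601
time: 14.5
eef_pos: [0.4574, 0.3463, 0.2289]
eef_rot: [0.747, -0.664, 0.0, 0.0]
contact_force: [0.2, 0.8, -0.6]
width: 0.0399
cas px [315. 124.] outline@top [0.4672 0.2782] [55.4 25.5] -81.3 area 2032
cas px [210. 206.] outline@top [0.5524 0.3593] [55.3 27.8] -64.36 area 1735
cas px [301. 236.] outline@top [0.4696 0.3774] [55.4 26.5] 30.29 area 1491
cas px [623. 383.] outline@top [0.1331 0.4896] [197.4  48.5] -70.5 area 4029
cas px [306. 391.] outline@top [0.4389 0.5384] [131.    9.6] 17.24 area 497
cas px [ 16. 421.] outline@top [0.7514 0.6126] [74.6 33.9] 43.28 area 984
cas px [166. 463.] outline@top [0.5846 0.6525] [79.3 32. ] 60.0 area 987
cas px [469. 467.] outline@top [0.2519 0.616 ] [48.4 38.5] 6.76 area 799
[0.4574 0.3463 0.2289] -173.27716707104187
```

View pics/w9.png

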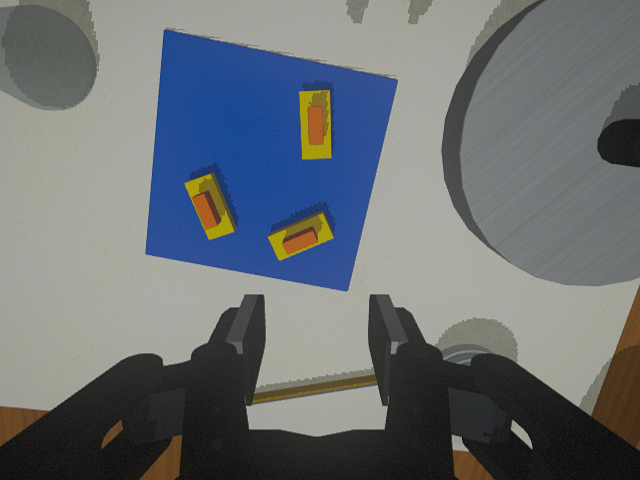

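C is at (315,124), A at (210,206) and B at (301,236). I approach C.

Run:
```python
from h import *
print(delta([.467,.278,.06]))
```

```text
[ 68.9925  -1.5575 168.9246]
```

```bash
python3 -m jog '[{"dx":25,"dy":-1,"dz":30,"rx":0,"ry":0,"rz":-0.025},{"dx":50,"dy":-1,"dz":65,"rx":0,"ry":0,"rz":-0.025},{"dx":69,"dy":-1,"dz":105,"rx":0,"ry":0,"rz":-0.025},{"dx":69,"dy":-1,"dz":145,"rx":0,"ry":0,"rz":-0.025},{"dx":69,"dy":-1,"dz":165,"rx":0,"ry":0,"rz":-0.025},{"dx":69,"dy":-1,"dz":169,"rx":0,"ry":0,"rz":-0.025},{"dx":69,"dy":-1,"dz":169,"rx":0,"ry":0,"rz":-0.025},{"dx":69,"dy":-1,"dz":169,"rx":0,"ry":0,"rz":-0.025}]' 40
python3 - <<'E'
from h import *
im,c,E,s=snap("wrist","w10.png")
print(s["eef_pos"],np.degrees(yawof(s["eef_rot"])),delta([.467,.278,.0187]))
E
```

```text
time: 15.35
eef_pos: [0.4673, 0.2796, 0.0614]
eef_rot: [0.756, -0.654, 0.0, -0.001]
contact_force: [0.2, 0.0, 0.3]
width: 0.0401
[0.4673 0.2796 0.0614] -171.7509506173589 [ 1.815   0.7836 42.934 ]
```

View pics/w10.png

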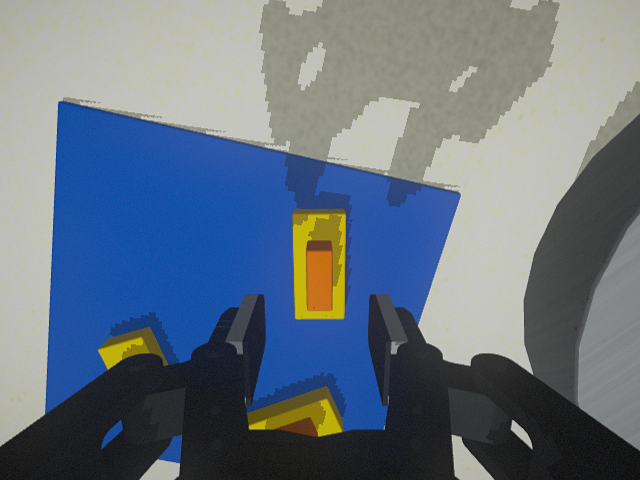

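The rib at (319,275) lies between the pads. I descend and grip.

```bash
python3 -m jog '[{"dx":1,"dy":0,"dz":15,"rx":0,"ry":0,"rz":0},{"dx":1.5,"dy":0.5,"dz":28,"rx":0,"ry":0,"rz":0},{"dx":1.5,"dy":0.5,"dz":38,"rx":0,"ry":0,"rz":0},{"dx":1.5,"dy":0.5,"dz":42.5,"rx":0,"ry":0,"rz":0},{"dx":1.5,"dy":0.5,"dz":42.5,"rx":0,"ry":0,"rz":0},{"dx":1.5,"dy":0.5,"dz":42.5,"rx":0,"ry":0,"rz":0},{"dx":1.5,"dy":0.5,"dz":42.5,"rx":0,"ry":0,"rz":0}]' 40
python3 -m jog '[{"dx":0,"dy":0,"dz":0,"rx":0,"ry":0,"rz":0},{"dx":0,"dy":0,"dz":0,"rx":0,"ry":0,"rz":0},{"dx":0,"dy":0,"dz":0,"rx":0,"ry":0,"rz":0},{"dx":0,"dy":0,"dz":0,"rx":0,"ry":0,"rz":0},{"dx":0,"dy":0,"dz":0,"rx":0,"ry":0,"rz":0},{"dx":0,"dy":0,"dz":0,"rx":0,"ry":0,"rz":0}]' 0
```

```text
time: 16.1
eef_pos: [0.4662, 0.2779, 0.018]
eef_rot: [0.756, -0.654, 0.0, -0.001]
contact_force: [-0.4, -0.3, -0.0]
width: 0.0402
time: 16.7
eef_pos: [0.4661, 0.2778, 0.0179]
eef_rot: [0.756, -0.654, 0.0, -0.001]
contact_force: [-0.2, 0.1, 5.5]
width: 0.0103
```

```bash
python3 -m jog '[{"dx":0,"dy":0,"dz":-10,"rx":0,"ry":0,"rz":0},{"dx":0,"dy":0,"dz":-30,"rx":0,"ry":0,"rz":0},{"dx":0,"dy":0,"dz":-60,"rx":0,"ry":0,"rz":0},{"dx":0,"dy":0,"dz":-95,"rx":0,"ry":0,"rz":0},{"dx":0,"dy":0,"dz":-120,"rx":0,"ry":0,"rz":0},{"dx":0,"dy":0,"dz":-130,"rx":0,"ry":0,"rz":0},{"dx":0,"dy":0,"dz":-130,"rx":0,"ry":0,"rz":0}]' 0
python3 - <<'E'
from h import *
im,c,E,s=snap("wrist","w11.png")
print(s["eef_pos"],s["width"],delta([.6523,-.0439,.15]))
E
```

```text
time: 17.4
eef_pos: [0.4664, 0.278, 0.1487]
eef_rot: [0.756, -0.654, 0.0, -0.001]
contact_force: [-0.1, 0.7, -1.1]
width: 0.0102
[0.4664 0.278  0.1487] 0.010190504774607147 [ 344.8721 -138.6245   -2.9509]
```

View pics/w11.png

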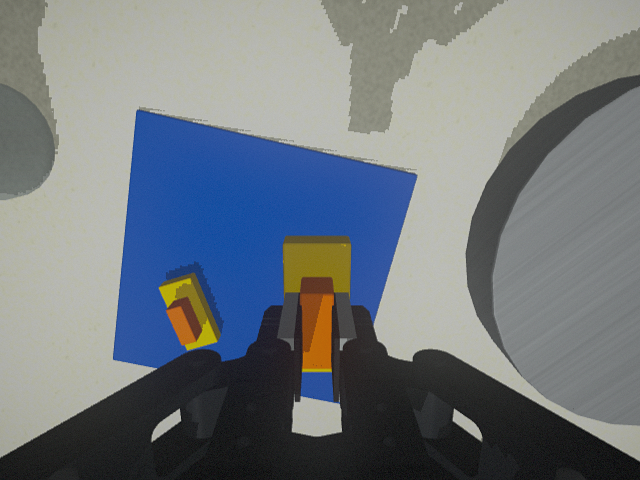

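The cassette is held square, its near edge at (283-351, 237-246). I compute its place in the tool frame.

Run:
```python
import cv2
im=cv2.imread("pics/w11.png")[225:300,270:365]
cv2.imwrite("pics/w11z.png",cv2.resize(im,None,fx=8,fy=8,interpolation=cv2.INTER_CUBIC))
```

```text
(no output)
```

View pics/w11z.png

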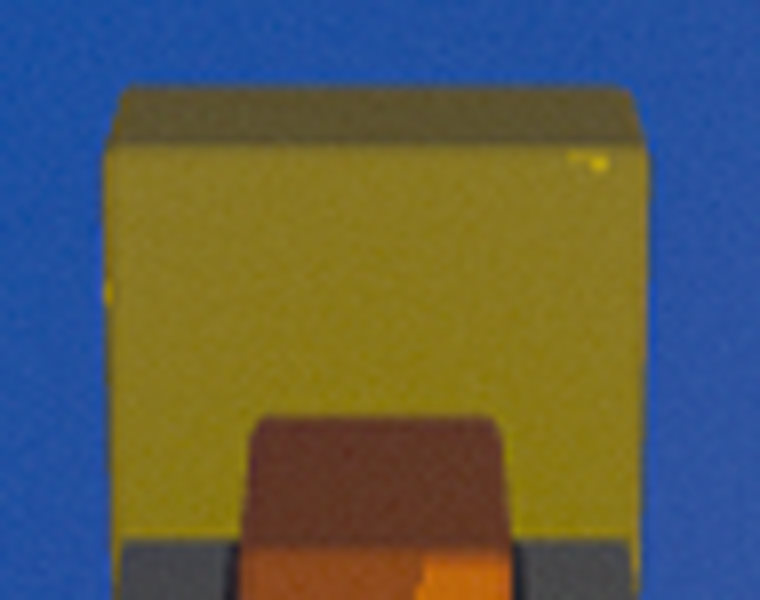

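```bash
cat >> h.py <<'E'
def inhand(l,r,row,z=.0019):
    c=arm.calibration("wrist");P=unproj(c,c["hand_eye"],[[l,row],[r,row]],z)*1000
    w=np.hypot(*(P[1]-P[0])[:2]);print("front corners",P,"width",w,"centre tool x,y mm",P[:,0].mean()-28,P[:,1].mean())
E
python3 - <<'E'
from h import *
inhand(282.9-.4,351-.4,243.4-.4)
E
```

```text
front corners [[ 27.3237 -13.5896   1.9   ]
 [ 27.3399  12.0828   1.9   ]] width 25.672356347985808 centre tool x,y mm -0.668212649122971 -0.7534033716574671
```

```bash
python3 - <<'E'
from h import *
print(delta([.6515,-.0446,.11]),delta([.6515,-.0446,.15])*.5)
E
python3 -m jog '[{"dx":35,"dy":-14,"dz":-2,"rx":0,"ry":0,"rz":0.03},{"dx":75,"dy":-30,"dz":-2,"rx":0,"ry":0,"rz":0.06},{"dx":120,"dy":-48,"dz":-2,"rx":0,"ry":0,"rz":0.09},{"dx":165,"dy":-66,"dz":-2,"rx":0,"ry":0,"rz":0.12},{"dx":210,"dy":-84,"dz":-2,"rx":0,"ry":0,"rz":0.155},{"dx":255,"dy":-102,"dz":-2,"rx":0,"ry":0,"rz":0.155},{"dx":295,"dy":-118,"dz":-2,"rx":0,"ry":0,"rz":0.155},{"dx":325,"dy":-130,"dz":-2,"rx":0,"ry":0,"rz":0.155}]' 0
python3 -m jog '[{"dx":0,"dy":0,"dz":0,"rx":0,"ry":0,"rz":0},{"dx":0,"dy":0,"dz":0,"rx":0,"ry":0,"rz":0},{"dx":0,"dy":0,"dz":0,"rx":0,"ry":0,"rz":0}]' 0
python3 - <<'E'
from h import *
s=arm.get_state()
print(delta([.6515,-.0446,.095]),np.degrees(yawof(s["eef_rot"])),s["width"])
E
```

```text
[ 345.4475 -137.7355   37.0492] [172.7249 -68.8661  -1.4754]
time: 18.25
eef_pos: [0.6406, -0.0282, 0.1462]
eef_rot: [-0.703, 0.712, 0.002, -0.002]
contact_force: [0.3, 0.3, -1.2]
width: 0.0104
time: 18.55
eef_pos: [0.6397, -0.0244, 0.1476]
eef_rot: [-0.704, 0.711, 0.001, -0.001]
contact_force: [0.4, 0.6, -0.4]
width: 0.0104
[ 20.0706 -12.1818  52.5346] 179.4471696772282 0.010410497620824063
```

```bash
python3 -m jog '[{"dx":10,"dy":-6,"dz":15,"rx":0,"ry":0,"rz":0},{"dx":20,"dy":-12,"dz":35,"rx":0,"ry":0,"rz":0},{"dx":20,"dy":-12,"dz":48,"rx":0,"ry":0,"rz":0},{"dx":20,"dy":-12,"dz":53,"rx":0,"ry":0,"rz":0},{"dx":20,"dy":-12,"dz":53,"rx":0,"ry":0,"rz":0},{"dx":20,"dy":-12,"dz":53,"rx":0,"ry":0,"rz":0},{"dx":20,"dy":-12,"dz":53,"rx":0,"ry":0,"rz":0},{"dx":20,"dy":-12,"dz":53,"rx":0,"ry":0,"rz":0}]' 0
python3 - <<'E'
from h import *
im,c,E,s=snap("wrist","w12.png")
print(s["eef_pos"],delta([.6515,-.0446,.09]),np.degrees(yawof(s["eef_rot"])),s["width"])
E
```

```text
time: 19.35
eef_pos: [0.6534, -0.0453, 0.0974]
eef_rot: [-0.703, 0.711, -0.001, 0.001]
contact_force: [-0.0, 0.4, -0.5]
width: 0.0105
[ 0.6534 -0.0453  0.0974] [-0.7612  1.8743  7.2758] 179.41167365683154 0.010491335336371544
```

View pics/w12.png

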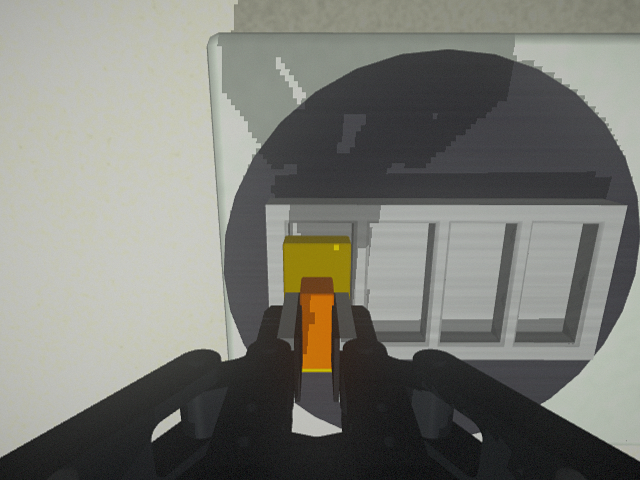

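Run:
```python
import cv2
im=cv2.imread("pics/w12.png")[190:370,255:640]
cv2.imwrite("pics/w12z.png",cv2.resize(im,None,fx=2,fy=2,interpolation=cv2.INTER_CUBIC))
```

```text
(no output)
```

View pics/w12z.png

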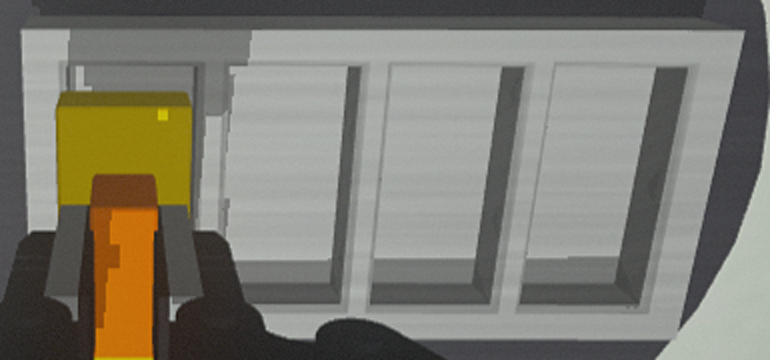

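Run:
```python
from h import *
s=arm.get_state();c,E=cam("wrist",s)
z=np.array([[22,30],[744,31],[678,338]])/2+[255,190]-.25
w=unproj(c,E,z,.069)
t=fit2([[.078,-.038],[-.078,-.038],[-.078,.038]],w);print(t,s["eef_pos"])
```

```text
(array([ 0.5977, -0.0433]), np.float64(-0.49173232202293055), array([[ 0.3105, -0.1694],
       [ 0.0318,  0.1833],
       [-0.3423, -0.014 ]])) [ 0.6534 -0.0454  0.0973]
```

```bash
python3 -m jog '[{"dx":-0.9,"dy":2.1,"dz":3,"rx":0,"ry":0,"rz":0},{"dx":-0.9,"dy":2.1,"dz":6,"rx":0,"ry":0,"rz":0},{"dx":-0.9,"dy":2.1,"dz":9,"rx":0,"ry":0,"rz":0},{"dx":-0.9,"dy":2.1,"dz":12,"rx":0,"ry":0,"rz":0},{"dx":-0.9,"dy":2.1,"dz":12,"rx":0,"ry":0,"rz":0},{"dx":-0.9,"dy":2.1,"dz":12,"rx":0,"ry":0,"rz":0}]' 0
python3 -m jog '[{"dx":0,"dy":0,"dz":3,"rx":0,"ry":0,"rz":0},{"dx":0,"dy":0,"dz":6,"rx":0,"ry":0,"rz":0},{"dx":0,"dy":0,"dz":8,"rx":0,"ry":0,"rz":0}]' 0
```

```text
time: 20.0
eef_pos: [0.6507, -0.0446, 0.084]
eef_rot: [-0.703, 0.711, 0.0, -0.0]
contact_force: [0.3, -1.1, -0.9]
width: 0.0104
time: 20.3
eef_pos: [0.6506, -0.0446, 0.0759]
eef_rot: [-0.703, 0.711, 0.0, -0.0]
contact_force: [-0.0, 0.1, -0.9]
width: 0.0102
```

```bash
python3 -m jog '[{"dx":0,"dy":0,"dz":2,"rx":0,"ry":0,"rz":0},{"dx":0,"dy":0,"dz":4,"rx":0,"ry":0,"rz":0},{"dx":0,"dy":0,"dz":5,"rx":0,"ry":0,"rz":0},{"dx":0,"dy":0,"dz":5.5,"rx":0,"ry":0,"rz":0}]' 0
```

```text
time: 20.7
eef_pos: [0.6507, -0.0446, 0.0709]
eef_rot: [-0.703, 0.711, 0.0, -0.0]
contact_force: [-0.6, 0.4, 1.4]
width: 0.0105
```

```bash
python3 -m jog '[{"dx":0,"dy":0,"dz":0.7,"rx":0,"ry":0,"rz":0},{"dx":0,"dy":0,"dz":1.2,"rx":0,"ry":0,"rz":0},{"dx":0,"dy":0,"dz":1.2,"rx":0,"ry":0,"rz":0}]' 0
python3 -m jog '[{"dx":0,"dy":0,"dz":-0.5,"rx":0,"ry":0,"rz":0},{"dx":0,"dy":0,"dz":-1,"rx":0,"ry":0,"rz":0},{"dx":0,"dy":0,"dz":-1,"rx":0,"ry":0,"rz":0},{"dx":0,"dy":0,"dz":-3,"rx":0,"ry":0,"rz":0},{"dx":0,"dy":0,"dz":-10,"rx":0,"ry":0,"rz":0},{"dx":0,"dy":0,"dz":-25,"rx":0,"ry":0,"rz":0},{"dx":0,"dy":0,"dz":-40,"rx":0,"ry":0,"rz":0}]' 26
python3 - <<'E'
from h import *
im,c,E,s=snap("wrist","w13.png")
print(s["eef_pos"],s["width"])
E
```

```text
time: 21.0
eef_pos: [0.6507, -0.0446, 0.0709]
eef_rot: [-0.703, 0.711, -0.0, 0.0]
contact_force: [-2.5, 0.5, 6.1]
width: 0.0103
time: 21.7
eef_pos: [0.6506, -0.0445, 0.1102]
eef_rot: [-0.703, 0.711, 0.0, -0.0]
contact_force: [0.8, 0.5, 0.5]
width: 0.026
[ 0.6506 -0.0445  0.1102] 0.02596775574212761
```

View pics/w13.png

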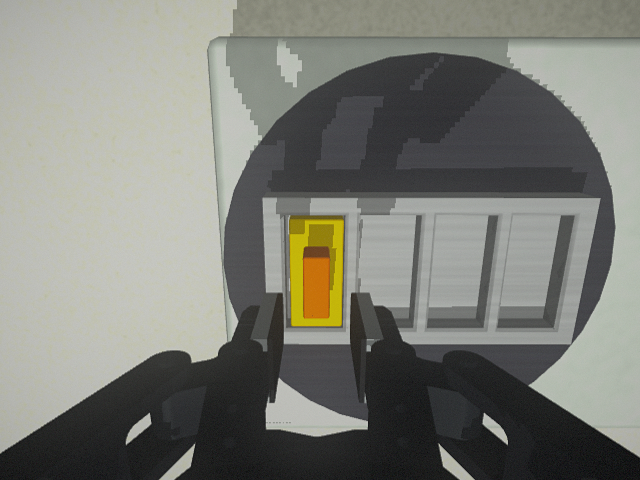

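Flush in recess 4 at (316,270). Next A, viewed from its own grasp yaw.

```bash
python3 -m jog '[{"dx":0,"dy":0,"dz":-40,"rx":0,"ry":0,"rz":0},{"dx":-20,"dy":10,"dz":-80,"rx":0,"ry":0,"rz":0},{"dx":-65,"dy":20,"dz":-95,"rx":0,"ry":0,"rz":-0.1},{"dx":-110,"dy":30,"dz":-95,"rx":0,"ry":0,"rz":-0.2},{"dx":-155,"dy":45,"dz":-95,"rx":0,"ry":0,"rz":-0.3},{"dx":-200,"dy":60,"dz":-95,"rx":0,"ry":0,"rz":-0.4},{"dx":-245,"dy":75,"dz":-95,"rx":0,"ry":0,"rz":-0.46},{"dx":-290,"dy":90,"dz":-95,"rx":0,"ry":0,"rz":-0.46}]' 40
python3 - <<'E'
from h import *
print(delta([.521,.422,.2]),np.degrees(yawof(arm.get_state()["eef_rot"])))
E
```

```text
time: 22.55
eef_pos: [0.5632, 0.2481, 0.2049]
eef_rot: [0.847, -0.531, 0.0, -0.0]
contact_force: [0.8, -0.3, -0.1]
width: 0.0399
[-174.9167  -37.7039    4.9752] -154.20348962607693
```

```bash
python3 -m jog '[{"dx":-45,"dy":-10,"dz":5,"rx":0,"ry":0,"rz":0},{"dx":-90,"dy":-20,"dz":5,"rx":0,"ry":0,"rz":0},{"dx":-130,"dy":-30,"dz":5,"rx":0,"ry":0,"rz":0},{"dx":-160,"dy":-38,"dz":5,"rx":0,"ry":0,"rz":0},{"dx":-175,"dy":-38,"dz":5,"rx":0,"ry":0,"rz":0},{"dx":-175,"dy":-38,"dz":5,"rx":0,"ry":0,"rz":0},{"dx":-175,"dy":-38,"dz":5,"rx":0,"ry":0,"rz":0},{"dx":-175,"dy":-38,"dz":5,"rx":0,"ry":0,"rz":0}]' 40
python3 - <<'E'
from h import *
im,c,E,s=cass();cv2.imwrite("pics/w14.png",im[:,:,::-1])
print(s["eef_pos"],np.degrees(yawof(s["eef_rot"])))
E
```

```text
time: 23.35
eef_pos: [0.5228, 0.4188, 0.1998]
eef_rot: [0.846, -0.533, 0.0, 0.0]
contact_force: [0.7, -0.3, 0.2]
width: 0.0402
cas px [315. 128.] outline@top [0.5536 0.36  ] [54.4 25.5] -64.05 area 2381
cas px [397. 195.] outline@top [0.4702 0.378 ] [55.8 26.2] 30.25 area 2046
cas px [ 51. 356.] outline@top [0.6605 0.6658] [167.8 129.8] -0.0 area 10953
cas px [315. 362.] outline@top [0.4599 0.5456] [104.9   8.5] 17.24 area 409
cas px [170. 458.] outline@top [0.5468 0.7051] [50.8 29.1] -89.95 area 708
[0.5228 0.4188 0.1998] -154.3717978415266
```

View pics/w14.png

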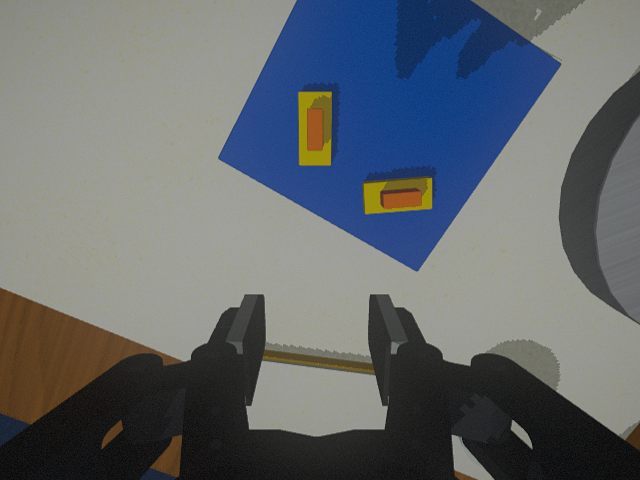

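A is at (315,128), B at (397,195). I approach A.

Run:
```python
from h import *
print(delta([.5536,.360,.0185]))
```

```text
[ 66.2015  -2.3025 181.4333]
```

```bash
python3 -m jog '[{"dx":25,"dy":-1,"dz":30,"rx":0,"ry":0,"rz":0},{"dx":50,"dy":-2,"dz":65,"rx":0,"ry":0,"rz":0},{"dx":66,"dy":-2,"dz":105,"rx":0,"ry":0,"rz":0},{"dx":66,"dy":-2,"dz":140,"rx":0,"ry":0,"rz":0},{"dx":66,"dy":-2,"dz":150,"rx":0,"ry":0,"rz":0},{"dx":66,"dy":-2,"dz":150,"rx":0,"ry":0,"rz":0},{"dx":66,"dy":-2,"dz":150,"rx":0,"ry":0,"rz":0},{"dx":66,"dy":-2,"dz":150,"rx":0,"ry":0,"rz":0}]' 40
python3 - <<'E'
from h import *
im,c,E,s=snap("wrist","w15.png")
print(s["eef_pos"],delta([.5536,.360,.0185]))
E
```

```text
time: 24.2
eef_pos: [0.5541, 0.3633, 0.0525]
eef_rot: [0.847, -0.532, 0.001, -0.002]
contact_force: [-0.4, -0.6, -0.3]
width: 0.0401
[0.5541 0.3633 0.0525] [ 2.7928  1.8919 33.842 ]
```

View pics/w15.png

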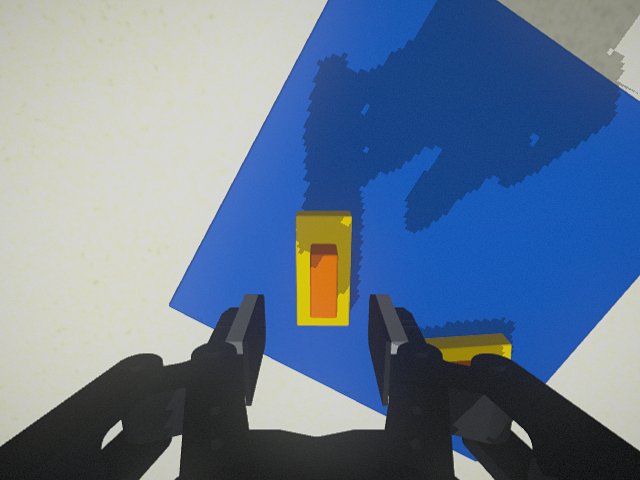

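The rib is at (323,280), and about 2 mm to the right is needed, as computed. I descend and grip.

```bash
python3 -m jog '[{"dx":2,"dy":1.9,"dz":10,"rx":0,"ry":0,"rz":0},{"dx":2.5,"dy":1.9,"dz":20,"rx":0,"ry":0,"rz":0},{"dx":2.5,"dy":1.9,"dz":28,"rx":0,"ry":0,"rz":0},{"dx":2.5,"dy":1.9,"dz":33,"rx":0,"ry":0,"rz":0},{"dx":2.5,"dy":1.9,"dz":33.5,"rx":0,"ry":0,"rz":0},{"dx":2.5,"dy":1.9,"dz":33.5,"rx":0,"ry":0,"rz":0}]' 40
python3 -m jog '[{"dx":0,"dy":0,"dz":0,"rx":0,"ry":0,"rz":0},{"dx":0,"dy":0,"dz":0,"rx":0,"ry":0,"rz":0},{"dx":0,"dy":0,"dz":0,"rx":0,"ry":0,"rz":0},{"dx":0,"dy":0,"dz":0,"rx":0,"ry":0,"rz":0},{"dx":0,"dy":0,"dz":0,"rx":0,"ry":0,"rz":0},{"dx":0,"dy":0,"dz":0,"rx":0,"ry":0,"rz":0}]' 0
```

```text
time: 24.85
eef_pos: [0.5518, 0.3588, 0.0157]
eef_rot: [0.847, -0.532, -0.0, 0.0]
contact_force: [0.4, -0.3, -0.4]
width: 0.0401
time: 25.45
eef_pos: [0.5524, 0.3592, 0.0168]
eef_rot: [0.847, -0.532, 0.0, -0.001]
contact_force: [0.2, 0.6, 2.8]
width: 0.0105
```

```bash
python3 -m jog '[{"dx":0,"dy":0,"dz":-10,"rx":0,"ry":0,"rz":0},{"dx":0,"dy":0,"dz":-30,"rx":0,"ry":0,"rz":0},{"dx":0,"dy":0,"dz":-60,"rx":0,"ry":0,"rz":0},{"dx":0,"dy":0,"dz":-95,"rx":0,"ry":0,"rz":0},{"dx":0,"dy":0,"dz":-120,"rx":0,"ry":0,"rz":0},{"dx":0,"dy":0,"dz":-130,"rx":0,"ry":0,"rz":0},{"dx":0,"dy":0,"dz":-130,"rx":0,"ry":0,"rz":0}]' 0
python3 - <<'E'
from h import *
im,c,E,s=snap("wrist","w16.png")
cv2.imwrite("pics/w16z.png",cv2.resize(im[225:300,270:365,::-1],None,fx=8,fy=8,interpolation=cv2.INTER_CUBIC))
print(s["eef_pos"],s["width"],s["contact_force"],np.degrees(yawof(s["eef_rot"])))
E
```

```text
time: 26.15
eef_pos: [0.5526, 0.3593, 0.1479]
eef_rot: [0.847, -0.532, 0.001, -0.001]
contact_force: [0.8, -0.7, -0.6]
width: 0.0104
[0.5526 0.3593 0.1479] 0.010383800928937413 [ 0.7825 -0.6842 -0.5891] -154.25243595094378
```

View pics/w16z.png

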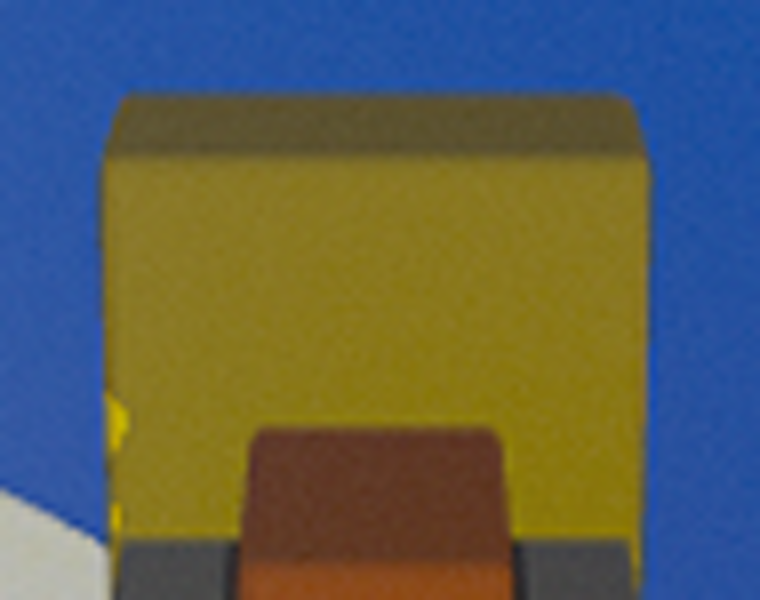

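Run:
```python
from h import *
inhand(282.5,350.6,244.2,.0008);inhand(282.5,350.6,244.2,.0019)
print(delta([.579,-.0443,.15]))
```

```text
front corners [[ 27.4758 -13.7075   0.8   ]
 [ 27.492   11.7931   0.8   ]] width 25.500597635071408 centre tool x,y mm -0.5161121944366585 -0.9572164096797122
front corners [[ 27.1415 -13.804    1.9   ]
 [ 27.1578  11.891    1.9   ]] width 25.694986959593244 centre tool x,y mm -0.8503137887280374 -0.9565115331878813
[374.8761 150.6002  -4.0828]
```

```bash
python3 -m jog '[{"dx":30,"dy":12,"dz":-3,"rx":0,"ry":0,"rz":0.06},{"dx":70,"dy":28,"dz":-3,"rx":0,"ry":0,"rz":0.15},{"dx":115,"dy":46,"dz":-3,"rx":0,"ry":0,"rz":0.25},{"dx":160,"dy":64,"dz":-3,"rx":0,"ry":0,"rz":0.35},{"dx":205,"dy":82,"dz":-3,"rx":0,"ry":0,"rz":0.46},{"dx":250,"dy":100,"dz":-3,"rx":0,"ry":0,"rz":0.46},{"dx":295,"dy":118,"dz":-3,"rx":0,"ry":0,"rz":0.46},{"dx":335,"dy":134,"dz":-3,"rx":0,"ry":0,"rz":0.46}]' 0
python3 -m jog '[{"dx":0,"dy":0,"dz":0,"rx":0,"ry":0,"rz":0},{"dx":0,"dy":0,"dz":0,"rx":0,"ry":0,"rz":0}]' 0
python3 - <<'E'
from h import *
s=arm.get_state()
print(s["eef_pos"],delta([.579,-.0442,.092]),np.degrees(yawof(s["eef_rot"])),s["width"])
E
```

```text
time: 27.0
eef_pos: [0.5749, -0.0034, 0.1465]
eef_rot: [-0.703, 0.711, 0.002, -0.002]
contact_force: [0.5, -0.1, -0.9]
width: 0.0105
time: 27.2
eef_pos: [0.5753, -0.0022, 0.1469]
eef_rot: [-0.702, 0.712, 0.002, -0.001]
contact_force: [-0.3, 1.3, -0.1]
width: 0.0106
[ 0.5753 -0.0022  0.1469] [42.0121 -4.4421 54.8623] 179.2367412773189 0.010564378433497992
```

```bash
python3 -m jog '[{"dx":25,"dy":-3,"dz":10,"rx":0,"ry":0,"rz":0},{"dx":42,"dy":-4.5,"dz":25,"rx":0,"ry":0,"rz":0},{"dx":42,"dy":-4.5,"dz":40,"rx":0,"ry":0,"rz":0},{"dx":42,"dy":-4.5,"dz":50,"rx":0,"ry":0,"rz":0},{"dx":42,"dy":-4.5,"dz":55,"rx":0,"ry":0,"rz":0},{"dx":42,"dy":-4.5,"dz":55,"rx":0,"ry":0,"rz":0},{"dx":42,"dy":-4.5,"dz":55,"rx":0,"ry":0,"rz":0},{"dx":42,"dy":-4.5,"dz":55,"rx":0,"ry":0,"rz":0}]' 0
python3 -m jog '[{"dx":0,"dy":0,"dz":0,"rx":0,"ry":0,"rz":0},{"dx":0,"dy":0,"dz":0,"rx":0,"ry":0,"rz":0}]' 0
python3 - <<'E'
from h import *
im,c,E,s=snap("wrist","w17.png")
print(s["eef_pos"],delta([.579,-.0442,.084]),np.degrees(yawof(s["eef_rot"])),s["width"])
E
```

```text
time: 28.0
eef_pos: [0.5814, -0.0427, 0.0949]
eef_rot: [-0.704, 0.711, -0.001, 0.001]
contact_force: [0.5, 0.9, -0.3]
width: 0.0101
time: 28.2
eef_pos: [0.5811, -0.0431, 0.0947]
eef_rot: [-0.703, 0.711, -0.0, 0.0]
contact_force: [-0.3, 0.5, -0.9]
width: 0.0106
[ 0.5811 -0.0431  0.0947] [ 1.0318  2.0302 10.5529] 179.39626604941793 0.010624693685440554
```

View pics/w17.png

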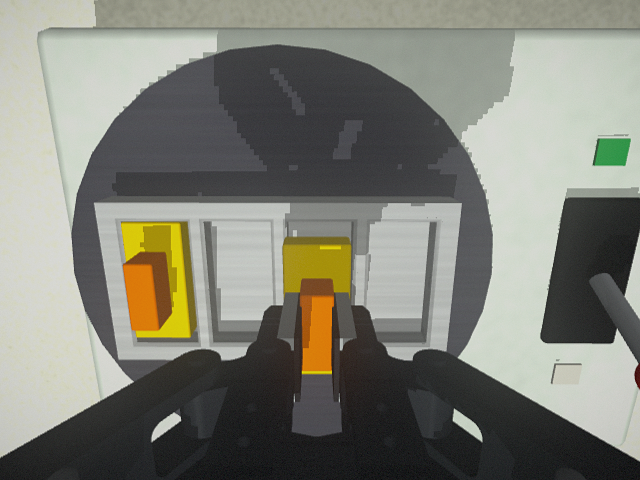

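The held cassette at (317,265) is over recess 2, and the first one is flush at (155,280).

```bash
python3 -m jog '[{"dx":1,"dy":1.8,"dz":3,"rx":0,"ry":0,"rz":0},{"dx":1,"dy":1.8,"dz":6,"rx":0,"ry":0,"rz":0},{"dx":1,"dy":1.8,"dz":9,"rx":0,"ry":0,"rz":0},{"dx":1,"dy":1.8,"dz":9,"rx":0,"ry":0,"rz":0},{"dx":1,"dy":1.8,"dz":9,"rx":0,"ry":0,"rz":0}]' 0
```

```text
time: 28.75
eef_pos: [0.5788, -0.0441, 0.0848]
eef_rot: [-0.703, 0.711, 0.0, -0.0]
contact_force: [-0.5, 0.3, -0.9]
width: 0.0106
```

```bash
python3 -m jog '[{"dx":0,"dy":0,"dz":3,"rx":0,"ry":0,"rz":0},{"dx":0,"dy":0,"dz":6,"rx":0,"ry":0,"rz":0},{"dx":0,"dy":0,"dz":9,"rx":0,"ry":0,"rz":0},{"dx":0,"dy":0,"dz":12,"rx":0,"ry":0,"rz":0}]' 0
```

```text
time: 29.15
eef_pos: [0.5789, -0.0441, 0.0728]
eef_rot: [-0.703, 0.711, 0.0, -0.0]
contact_force: [-0.4, 0.0, 0.1]
width: 0.0108
```

```bash
python3 -m jog '[{"dx":0,"dy":0,"dz":1.5,"rx":0,"ry":0,"rz":0},{"dx":0,"dy":0,"dz":2.5,"rx":0,"ry":0,"rz":0},{"dx":0,"dy":0,"dz":3.5,"rx":0,"ry":0,"rz":0},{"dx":0,"dy":0,"dz":4,"rx":0,"ry":0,"rz":0}]' 0
```

```text
time: 29.55
eef_pos: [0.579, -0.0441, 0.0698]
eef_rot: [-0.703, 0.711, -0.0, 0.0]
contact_force: [-2.1, 0.7, 6.9]
width: 0.0105
```

```bash
python3 -m jog '[{"dx":0,"dy":0,"dz":-0.5,"rx":0,"ry":0,"rz":0},{"dx":0,"dy":0,"dz":-1,"rx":0,"ry":0,"rz":0},{"dx":0,"dy":0,"dz":-1,"rx":0,"ry":0,"rz":0},{"dx":0,"dy":0,"dz":-3,"rx":0,"ry":0,"rz":0},{"dx":0,"dy":0,"dz":-10,"rx":0,"ry":0,"rz":0},{"dx":0,"dy":0,"dz":-30,"rx":0,"ry":0,"rz":0},{"dx":0,"dy":0,"dz":-65,"rx":0,"ry":0,"rz":0}]' 26
python3 -m jog '[{"dx":-20,"dy":5,"dz":-35,"rx":0,"ry":0,"rz":0},{"dx":-65,"dy":10,"dz":-60,"rx":0,"ry":0,"rz":0.14},{"dx":-110,"dy":15,"dz":-65,"rx":0,"ry":0,"rz":0.28},{"dx":-155,"dy":20,"dz":-65,"rx":0,"ry":0,"rz":0.42},{"dx":-200,"dy":25,"dz":-65,"rx":0,"ry":0,"rz":0.56},{"dx":-245,"dy":30,"dz":-65,"rx":0,"ry":0,"rz":0.7},{"dx":-290,"dy":35,"dz":-65,"rx":0,"ry":0,"rz":0.84},{"dx":-335,"dy":40,"dz":-65,"rx":0,"ry":0,"rz":0.98}]' 40
python3 - <<'E'
from h import *
s=arm.get_state()
print(s["eef_pos"],delta([.531,.413,.2]),np.degrees(yawof(s["eef_rot"])),s["width"])
E
```

```text
time: 30.25
eef_pos: [0.577, -0.044, 0.1327]
eef_rot: [-0.703, 0.711, 0.002, -0.002]
contact_force: [-0.4, 0.8, 0.0]
width: 0.0257
time: 31.05
eef_pos: [0.5422, 0.2931, 0.2]
eef_rot: [-0.283, 0.959, 0.0, 0.001]
contact_force: [1.0, 0.1, -1.2]
width: 0.0399
[0.5422 0.2931 0.2   ] [-55.7294 106.7346  -0.0039] 122.91176542374744 0.03989106515391878
```

```bash
python3 -m jog '[{"dx":-15,"dy":35,"dz":0,"rx":0,"ry":0,"rz":0.05},{"dx":-35,"dy":75,"dz":0,"rx":0,"ry":0,"rz":0.05},{"dx":-55,"dy":107,"dz":0,"rx":0,"ry":0,"rz":0.05},{"dx":-55,"dy":107,"dz":0,"rx":0,"ry":0,"rz":0.05},{"dx":-55,"dy":107,"dz":0,"rx":0,"ry":0,"rz":0.05},{"dx":-55,"dy":107,"dz":0,"rx":0,"ry":0,"rz":0.05}]' 40
python3 - <<'E'
from h import *
im,c,E,s=cass();cv2.imwrite("pics/w18.png",im[:,:,::-1])
print(s["eef_pos"],np.degrees(yawof(s["eef_rot"])))
E
```

```text
time: 31.65
eef_pos: [0.53, 0.41, 0.1993]
eef_rot: [-0.262, 0.965, -0.0, -0.0]
contact_force: [-0.1, -0.3, 0.4]
width: 0.04
cas px [562. 327.] outline@top [0.4543 0.6329] [276.2 165.9] 17.21 area 9929
cas px [320. 124.] outline@top [0.4693 0.3782] [54.7 25.4] 30.37 area 2423
cas px [467. 463.] outline@top [0.6787 0.6691] [72.  29.9] 66.98 area 987
[0.53   0.41   0.1993] 120.33522070499457
```

View pics/w18.png

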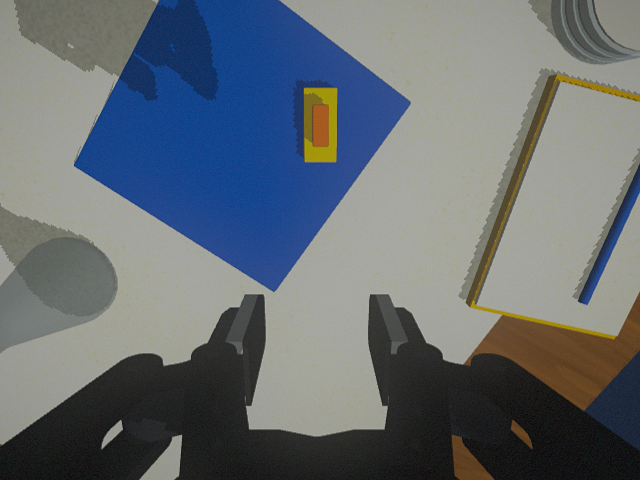

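Only B is left, at (320,125), square to the jaws. Approach.

Run:
```python
from h import *
print(delta([.4693,.3782,.018]))
```

```text
[ 68.4433   3.5995 181.5039]
```

```bash
python3 -m jog '[{"dx":25,"dy":2,"dz":30,"rx":0,"ry":0,"rz":0},{"dx":50,"dy":3.5,"dz":65,"rx":0,"ry":0,"rz":0},{"dx":68,"dy":3.5,"dz":105,"rx":0,"ry":0,"rz":0},{"dx":68,"dy":3.5,"dz":140,"rx":0,"ry":0,"rz":0},{"dx":68,"dy":3.5,"dz":150,"rx":0,"ry":0,"rz":0},{"dx":68,"dy":3.5,"dz":150,"rx":0,"ry":0,"rz":0},{"dx":68,"dy":3.5,"dz":150,"rx":0,"ry":0,"rz":0},{"dx":68,"dy":3.5,"dz":150,"rx":0,"ry":0,"rz":0}]' 40
python3 - <<'E'
from h import *
im,c,E,s=snap("wrist","w19.png")
print(s["eef_pos"],delta([.4693,.3782,.018]))
E
```

```text
time: 32.5
eef_pos: [0.4715, 0.3807, 0.0516]
eef_rot: [-0.262, 0.965, 0.001, 0.002]
contact_force: [0.2, 1.2, -0.2]
width: 0.0398
[0.4715 0.3807 0.0516] [ 3.0882 -1.1779 33.425 ]
```

View pics/w19.png

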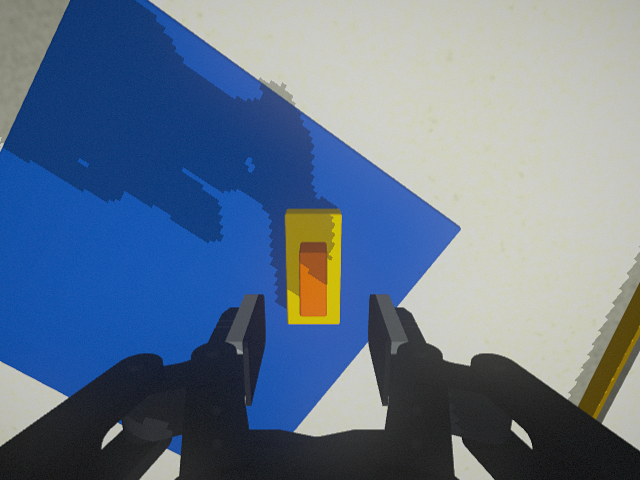

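The rib is at (313,280), about 1 mm off as computed. Descend and grip.

```bash
python3 -m jog '[{"dx":2,"dy":-1,"dz":10,"rx":0,"ry":0,"rz":0},{"dx":2.5,"dy":-1,"dz":20,"rx":0,"ry":0,"rz":0},{"dx":2.5,"dy":-1,"dz":28,"rx":0,"ry":0,"rz":0},{"dx":2.5,"dy":-1,"dz":32,"rx":0,"ry":0,"rz":0},{"dx":2.5,"dy":-1,"dz":32,"rx":0,"ry":0,"rz":0},{"dx":2.5,"dy":-1,"dz":32,"rx":0,"ry":0,"rz":0}]' 40
python3 -m jog '[{"dx":0,"dy":0,"dz":0,"rx":0,"ry":0,"rz":0},{"dx":0,"dy":0,"dz":0,"rx":0,"ry":0,"rz":0},{"dx":0,"dy":0,"dz":0,"rx":0,"ry":0,"rz":0},{"dx":0,"dy":0,"dz":0,"rx":0,"ry":0,"rz":0},{"dx":0,"dy":0,"dz":0,"rx":0,"ry":0,"rz":0},{"dx":0,"dy":0,"dz":0,"rx":0,"ry":0,"rz":0}]' 0
```

```text
time: 33.15
eef_pos: [0.4678, 0.3775, 0.0169]
eef_rot: [-0.262, 0.965, -0.0, -0.0]
contact_force: [-0.3, 0.9, 0.3]
width: 0.04
time: 33.75
eef_pos: [0.4682, 0.3778, 0.0178]
eef_rot: [-0.262, 0.965, 0.0, 0.001]
contact_force: [0.1, -0.7, 3.9]
width: 0.0102
```

```bash
python3 -m jog '[{"dx":0,"dy":0,"dz":-10,"rx":0,"ry":0,"rz":0},{"dx":0,"dy":0,"dz":-30,"rx":0,"ry":0,"rz":0},{"dx":0,"dy":0,"dz":-60,"rx":0,"ry":0,"rz":0},{"dx":0,"dy":0,"dz":-95,"rx":0,"ry":0,"rz":0},{"dx":0,"dy":0,"dz":-120,"rx":0,"ry":0,"rz":0},{"dx":0,"dy":0,"dz":-130,"rx":0,"ry":0,"rz":0},{"dx":0,"dy":0,"dz":-130,"rx":0,"ry":0,"rz":0}]' 0
python3 - <<'E'
from h import *
im,c,E,s=snap("wrist","w20.png")
cv2.imwrite("pics/w20z.png",cv2.resize(im[225:300,270:365,::-1],None,fx=8,fy=8,interpolation=cv2.INTER_CUBIC))
print(s["eef_pos"],s["width"],s["contact_force"],np.degrees(yawof(s["eef_rot"])),delta([.543,-.0438,.15]))
E
```

```text
time: 34.45
eef_pos: [0.4685, 0.378, 0.1487]
eef_rot: [-0.262, 0.965, 0.001, 0.001]
contact_force: [-0.7, 0.2, -1.5]
width: 0.0103
[0.4685 0.378  0.1487] 0.010330435371393656 [-0.6631  0.2054 -1.5018] 120.37829106644172 [ 147.9776 -401.4089   -3.0903]
```

View pics/w20z.png

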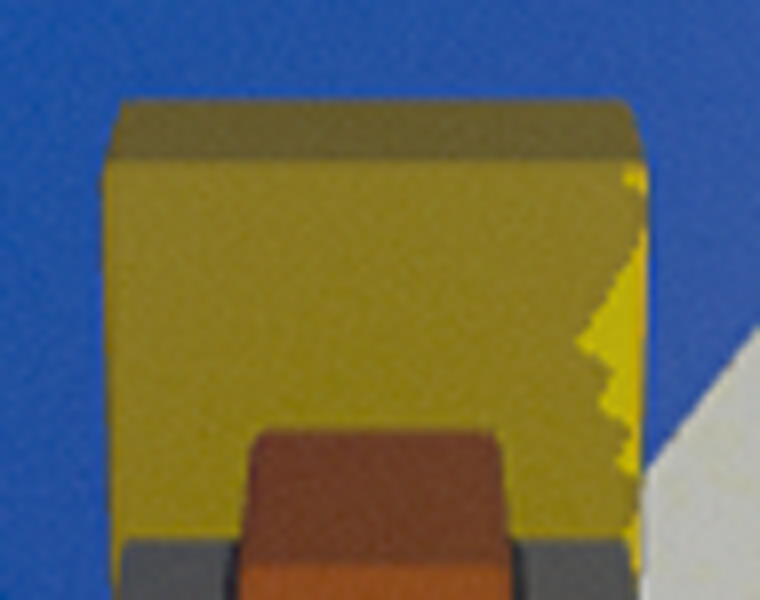

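```bash
python3 -m jog '[{"dx":10,"dy":-28,"dz":-3,"rx":0,"ry":0,"rz":-0.1},{"dx":25,"dy":-68,"dz":-3,"rx":0,"ry":0,"rz":-0.23},{"dx":40,"dy":-109,"dz":-3,"rx":0,"ry":0,"rz":-0.36},{"dx":55,"dy":-150,"dz":-3,"rx":0,"ry":0,"rz":-0.5},{"dx":70,"dy":-191,"dz":-3,"rx":0,"ry":0,"rz":-0.64},{"dx":85,"dy":-232,"dz":-3,"rx":0,"ry":0,"rz":-0.78},{"dx":100,"dy":-273,"dz":-3,"rx":0,"ry":0,"rz":-0.92},{"dx":115,"dy":-314,"dz":-3,"rx":0,"ry":0,"rz":-1.03}]' 0
python3 -m jog '[{"dx":0,"dy":0,"dz":0,"rx":0,"ry":0,"rz":0},{"dx":0,"dy":0,"dz":0,"rx":0,"ry":0,"rz":0}]' 0
python3 - <<'E'
from h import *
s=arm.get_state()
print(s["eef_pos"],delta([.543,-.0437,.095]),np.degrees(yawof(s["eef_rot"])),s["width"])
E
```

```text
time: 35.3
eef_pos: [0.5258, 0.0466, 0.1477]
eef_rot: [-0.705, 0.709, 0.001, -0.002]
contact_force: [1.0, 0.4, -0.6]
width: 0.0102
time: 35.5
eef_pos: [0.5261, 0.0472, 0.1481]
eef_rot: [-0.702, 0.712, 0.001, -0.001]
contact_force: [-0.6, 0.4, -0.9]
width: 0.0103
[0.5261 0.0472 0.1481] [ 90.7031 -18.4157  52.977 ] 179.1852254247973 0.01026434750813756
```

```bash
python3 -m jog '[{"dx":35,"dy":-8,"dz":0,"rx":0,"ry":0,"rz":0},{"dx":75,"dy":-16,"dz":5,"rx":0,"ry":0,"rz":0},{"dx":90.5,"dy":-18.5,"dz":20,"rx":0,"ry":0,"rz":0},{"dx":90.5,"dy":-18.5,"dz":38,"rx":0,"ry":0,"rz":0},{"dx":90.5,"dy":-18.5,"dz":50,"rx":0,"ry":0,"rz":0},{"dx":90.5,"dy":-18.5,"dz":53,"rx":0,"ry":0,"rz":0},{"dx":90.5,"dy":-18.5,"dz":53,"rx":0,"ry":0,"rz":0},{"dx":90.5,"dy":-18.5,"dz":53,"rx":0,"ry":0,"rz":0}]' 0
python3 -m jog '[{"dx":0,"dy":0,"dz":0,"rx":0,"ry":0,"rz":0},{"dx":0,"dy":0,"dz":0,"rx":0,"ry":0,"rz":0}]' 0
python3 - <<'E'
from h import *
im,c,E,s=snap("wrist","w21.png")
print(s["eef_pos"],delta([.543,-.0437,.084]),np.degrees(yawof(s["eef_rot"])),s["width"])
E
```

```text
time: 36.3
eef_pos: [0.5454, -0.0414, 0.0976]
eef_rot: [-0.704, 0.71, -0.0, 0.0]
contact_force: [0.7, -0.1, 1.2]
width: 0.0104
time: 36.5
eef_pos: [0.5455, -0.0421, 0.0979]
eef_rot: [-0.703, 0.711, -0.001, 0.001]
contact_force: [-0.1, 0.5, 0.3]
width: 0.0101
[ 0.5455 -0.0421  0.0979] [ 1.5362  2.39   13.8113] 179.41636995074452 0.010059483365721154
```

View pics/w21.png

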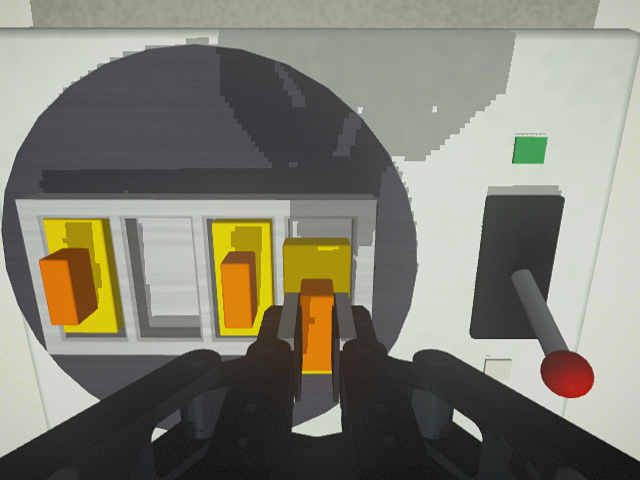

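The two placed ones at (80,275) and (240,275) are flush, and the third is over recess 1.

```bash
python3 -m jog '[{"dx":1.5,"dy":2.2,"dz":4,"rx":0,"ry":0,"rz":0},{"dx":1.5,"dy":2.2,"dz":8,"rx":0,"ry":0,"rz":0},{"dx":1.5,"dy":2.2,"dz":12,"rx":0,"ry":0,"rz":0},{"dx":1.5,"dy":2.2,"dz":12,"rx":0,"ry":0,"rz":0},{"dx":1.5,"dy":2.2,"dz":12,"rx":0,"ry":0,"rz":0}]' 0
python3 -m jog '[{"dx":0,"dy":0,"dz":0,"rx":0,"ry":0,"rz":0}]' 0
```

```text
time: 37.05
eef_pos: [0.5425, -0.0438, 0.0848]
eef_rot: [-0.703, 0.711, 0.0, -0.0]
contact_force: [0.0, 0.3, 0.3]
width: 0.0103
time: 37.15
eef_pos: [0.5428, -0.0438, 0.0851]
eef_rot: [-0.703, 0.711, -0.0, 0.0]
contact_force: [-0.6, 0.5, -0.2]
width: 0.0103
```

```bash
python3 -m jog '[{"dx":0,"dy":0,"dz":3,"rx":0,"ry":0,"rz":0},{"dx":0,"dy":0,"dz":6,"rx":0,"ry":0,"rz":0},{"dx":0,"dy":0,"dz":9,"rx":0,"ry":0,"rz":0},{"dx":0,"dy":0,"dz":11,"rx":0,"ry":0,"rz":0}]' 0
python3 -m jog '[{"dx":0,"dy":0,"dz":1.5,"rx":0,"ry":0,"rz":0},{"dx":0,"dy":0,"dz":2.5,"rx":0,"ry":0,"rz":0},{"dx":0,"dy":0,"dz":3.5,"rx":0,"ry":0,"rz":0},{"dx":0,"dy":0,"dz":4,"rx":0,"ry":0,"rz":0}]' 0
```

```text
time: 37.55
eef_pos: [0.5425, -0.0437, 0.0737]
eef_rot: [-0.703, 0.711, 0.0, -0.0]
contact_force: [0.3, 0.4, -0.5]
width: 0.0105
time: 37.95
eef_pos: [0.5427, -0.0438, 0.0707]
eef_rot: [-0.703, 0.711, -0.0, 0.0]
contact_force: [-2.3, 1.4, 6.7]
width: 0.0105
```

Seated with 6.7 N. Release and rise, then check.

```bash
python3 -m jog '[{"dx":0,"dy":0,"dz":-0.5,"rx":0,"ry":0,"rz":0},{"dx":0,"dy":0,"dz":-1,"rx":0,"ry":0,"rz":0},{"dx":0,"dy":0,"dz":-1,"rx":0,"ry":0,"rz":0},{"dx":0,"dy":0,"dz":-3,"rx":0,"ry":0,"rz":0},{"dx":0,"dy":0,"dz":-10,"rx":0,"ry":0,"rz":0},{"dx":0,"dy":0,"dz":-30,"rx":0,"ry":0,"rz":0},{"dx":0,"dy":0,"dz":-65,"rx":0,"ry":0,"rz":0}]' 22
python3 -m jog '[{"dx":-20,"dy":-15,"dz":-40,"rx":0,"ry":0,"rz":0},{"dx":-50,"dy":-40,"dz":-80,"rx":0,"ry":0,"rz":0},{"dx":-65,"dy":-55,"dz":-105,"rx":0,"ry":0,"rz":0},{"dx":-65,"dy":-55,"dz":-105,"rx":0,"ry":0,"rz":0},{"dx":-65,"dy":-55,"dz":-105,"rx":0,"ry":0,"rz":0},{"dx":-65,"dy":-55,"dz":-105,"rx":0,"ry":0,"rz":0}]' 60
python3 - <<'E'
from h import *
im,c,E,s=snap("wrist","w22.png");snap("scene","s22.png");snap("top","t22.png")
cv2.imwrite("pics/w22z.png",cv2.resize(im[60:200,190:440,::-1],None,fx=3,fy=3,interpolation=cv2.INTER_CUBIC))
print(s["eef_pos"],s["time"],s["q"])
E
```

```text
time: 38.65
eef_pos: [0.5407, -0.0436, 0.1339]
eef_rot: [-0.703, 0.711, 0.002, -0.002]
contact_force: [0.5, 0.3, 0.3]
width: 0.0221
time: 39.25
eef_pos: [0.5971, 0.0201, 0.2388]
eef_rot: [-0.703, 0.711, 0.001, -0.001]
contact_force: [-0.3, -0.1, 0.2]
width: 0.0603
[0.5971 0.0201 0.2388] 39.25 [ 0.0338  0.4389  0.3069  1.4419 -0.0002 -1.5259]
```

View pics/w22z.png

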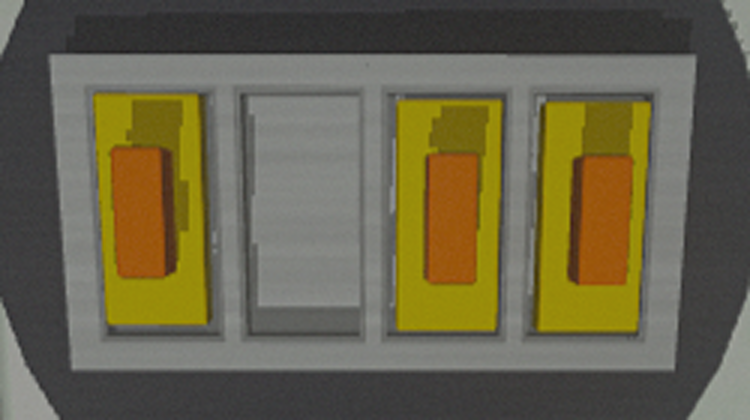

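View pics/s22.png

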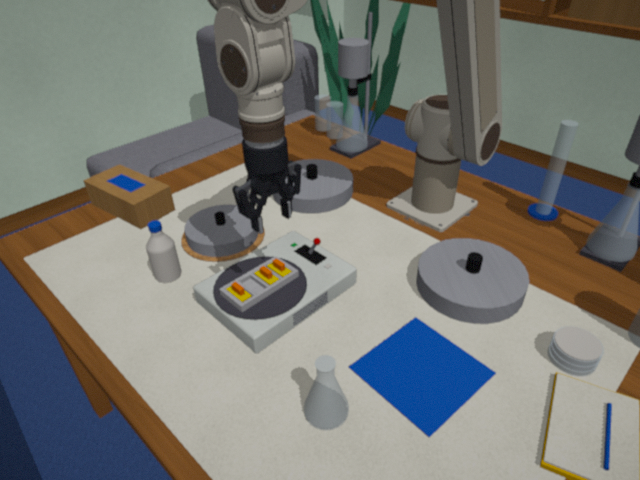

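View pics/w22.png

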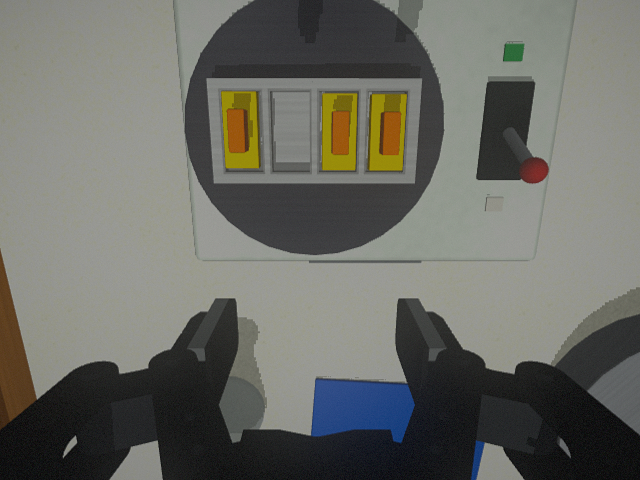

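All three are flush in recesses 4, 2 and 1; the blue mat is empty and the lid is on the cork. I fetch the lid.

```bash
python3 -m jog '[{"dx":35,"dy":4,"dz":0,"rx":0,"ry":0,"rz":0.14},{"dx":75,"dy":8,"dz":0,"rx":0,"ry":0,"rz":0.28},{"dx":120,"dy":12,"dz":0,"rx":0,"ry":0,"rz":0.42},{"dx":165,"dy":16,"dz":0,"rx":0,"ry":0,"rz":0.56},{"dx":210,"dy":20,"dz":0,"rx":0,"ry":0,"rz":0.7},{"dx":255,"dy":24,"dz":0,"rx":0,"ry":0,"rz":0.84},{"dx":300,"dy":28,"dz":0,"rx":0,"ry":0,"rz":0.98},{"dx":338,"dy":32,"dz":0,"rx":0,"ry":0,"rz":1.12}]' 60
python3 -m jog '[{"dx":0,"dy":0,"dz":0,"rx":0,"ry":0,"rz":0.14},{"dx":0,"dy":0,"dz":0,"rx":0,"ry":0,"rz":0.28},{"dx":0,"dy":0,"dz":0,"rx":0,"ry":0,"rz":0.42},{"dx":0,"dy":0,"dz":0,"rx":0,"ry":0,"rz":0.44},{"dx":0,"dy":0,"dz":0,"rx":0,"ry":0,"rz":0.44},{"dx":0,"dy":0,"dz":0,"rx":0,"ry":0,"rz":0.44},{"dx":0,"dy":0,"dz":0,"rx":0,"ry":0,"rz":0.44}]' 60
cat >> h.py <<'E'
def lidfit(top,knobz=None,fn="tmp.png"):
    im,c,E,s=snap("wrist",fn);g=cv2.cvtColor(im,cv2.COLOR_RGB2GRAY)
    ds=[d for d in arm.cut_out("lid","wrist")]
    for d in ds:
        m=d["mask"].astype(np.uint8);ct=max(cv2.findContours(m,0,1)[0],key=len).reshape(-1,2)
        P=unproj(c,E,ct,top)[:,:2]*1000;e=cv2.fitEllipse(P.astype(np.float32));print(round(d["conf"],2),d["bbox"],np.round(e[0],1),np.round(e[1],1))
    return im,c,E,s
E
python3 - <<'E'
from h import *
im,c,E,s=lidfit(.042,fn="w23.png")
print(s["eef_pos"],np.degrees(yawof(s["eef_rot"])))
E
```

```text
time: 40.2
eef_pos: [0.5612, -0.3197, 0.2392]
eef_rot: [-0.214, 0.977, 0.0, -0.001]
contact_force: [0.5, 0.2, 0.4]
width: 0.06
time: 40.9
eef_pos: [0.5627, -0.3169, 0.24]
eef_rot: [-0.001, 1.0, 0.0, -0.0]
contact_force: [0.5, -0.5, 0.4]
width: 0.0605
0.83 [202.7, 15.4, 425.9, 249.1] [ 506.7 -317.6] [185.8 185.9]
[ 0.5627 -0.3169  0.24  ] 90.08525056141895
```

View pics/w23.png

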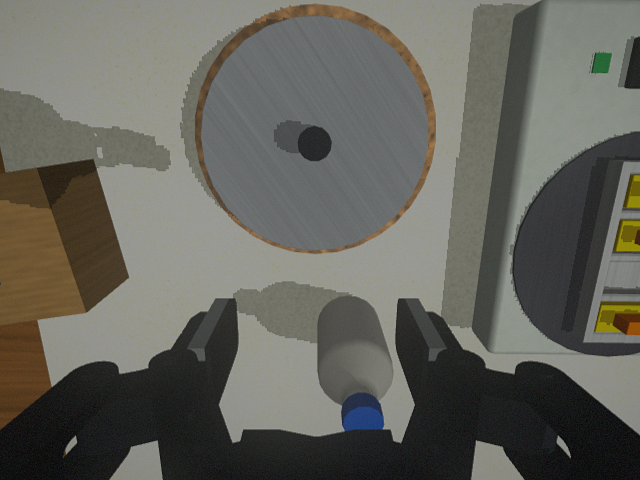

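Lid is centred on the cork, its knob at (314,143). Go over the knob and grip it as before.

```bash
python3 - <<'E'
from h import *
print(delta([.5048,-.3187,.06]))
E
python3 -m jog '[{"dx":25,"dy":-1,"dz":20,"rx":0,"ry":0,"rz":0},{"dx":50,"dy":-2,"dz":55,"rx":0,"ry":0,"rz":0},{"dx":58,"dy":-2,"dz":95,"rx":0,"ry":0,"rz":0},{"dx":58,"dy":-2,"dz":130,"rx":0,"ry":0,"rz":0},{"dx":58,"dy":-2,"dz":155,"rx":0,"ry":0,"rz":0},{"dx":58,"dy":-2,"dz":167,"rx":0,"ry":0,"rz":0},{"dx":58,"dy":-2,"dz":167,"rx":0,"ry":0,"rz":0},{"dx":58,"dy":-2,"dz":167,"rx":0,"ry":0,"rz":0}]' 75
python3 - <<'E'
from h import *
im,c,E,s=snap("wrist","w24.png")
print(s["eef_pos"],delta([.5048,-.3187,.047]))
E
```

```text
[ 57.999   -1.7485 180.1223]
time: 41.8
eef_pos: [0.5057, -0.3194, 0.0742]
eef_rot: [-0.0, 1.0, -0.0, 0.001]
contact_force: [-0.5, -0.1, -0.6]
width: 0.0751
[ 0.5057 -0.3194  0.0742] [ 1.3651  1.0434 27.7975]
```

View pics/w24.png

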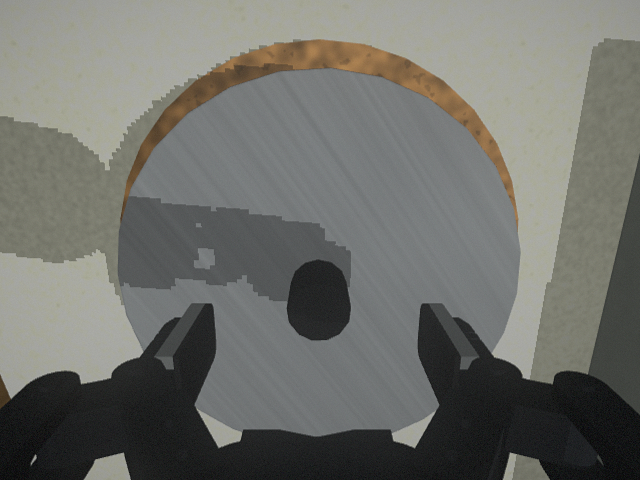

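The knob at (318,300) stands between the pads. Down, then close.

```bash
python3 -m jog '[{"dx":1,"dy":1,"dz":10,"rx":0,"ry":0,"rz":0},{"dx":1,"dy":1,"dz":20,"rx":0,"ry":0,"rz":0},{"dx":1,"dy":1,"dz":26,"rx":0,"ry":0,"rz":0},{"dx":1,"dy":1,"dz":27,"rx":0,"ry":0,"rz":0},{"dx":1,"dy":1,"dz":27,"rx":0,"ry":0,"rz":0},{"dx":1,"dy":1,"dz":27,"rx":0,"ry":0,"rz":0}]' 75
python3 -m jog '[{"dx":0,"dy":0,"dz":0,"rx":0,"ry":0,"rz":0},{"dx":0,"dy":0,"dz":0,"rx":0,"ry":0,"rz":0},{"dx":0,"dy":0,"dz":0,"rx":0,"ry":0,"rz":0},{"dx":0,"dy":0,"dz":0,"rx":0,"ry":0,"rz":0},{"dx":0,"dy":0,"dz":0,"rx":0,"ry":0,"rz":0},{"dx":0,"dy":0,"dz":0,"rx":0,"ry":0,"rz":0},{"dx":0,"dy":0,"dz":0,"rx":0,"ry":0,"rz":0}]' 0
python3 -m jog '[{"dx":0,"dy":0,"dz":-10,"rx":0,"ry":0,"rz":0},{"dx":0,"dy":0,"dz":-30,"rx":0,"ry":0,"rz":0},{"dx":0,"dy":0,"dz":-60,"rx":0,"ry":0,"rz":0},{"dx":0,"dy":0,"dz":-90,"rx":0,"ry":0,"rz":0},{"dx":0,"dy":0,"dz":-115,"rx":0,"ry":0,"rz":0},{"dx":0,"dy":0,"dz":-130,"rx":0,"ry":0,"rz":0},{"dx":0,"dy":0,"dz":-135,"rx":0,"ry":0,"rz":0},{"dx":0,"dy":0,"dz":-135,"rx":0,"ry":0,"rz":0}]' 0
python3 - <<'E'
from h import *
im,c,E,s=snap("wrist","w25.png")
print(s["eef_pos"],delta([.5955,-.0440,.18]),s["contact_force"],s["width"])
E
```

```text
time: 42.45
eef_pos: [0.504, -0.3182, 0.0462]
eef_rot: [-0.0, 1.0, -0.0, 0.0]
contact_force: [-0.6, 0.8, 0.9]
width: 0.0753
time: 43.15
eef_pos: [0.504, -0.3184, 0.0466]
eef_rot: [-0.0, 1.0, -0.0, 0.0]
contact_force: [-1.6, -1.1, 3.8]
width: 0.0247
time: 43.95
eef_pos: [0.5037, -0.3178, 0.181]
eef_rot: [-0.0, 1.0, 0.0, -0.0]
contact_force: [0.9, 0.3, -3.8]
width: 0.0243
[ 0.5037 -0.3178  0.181 ] [-92.3266 273.5407   0.2032] [ 0.8784  0.3113 -3.8145] 0.024253210923569034
```

View pics/w25.png

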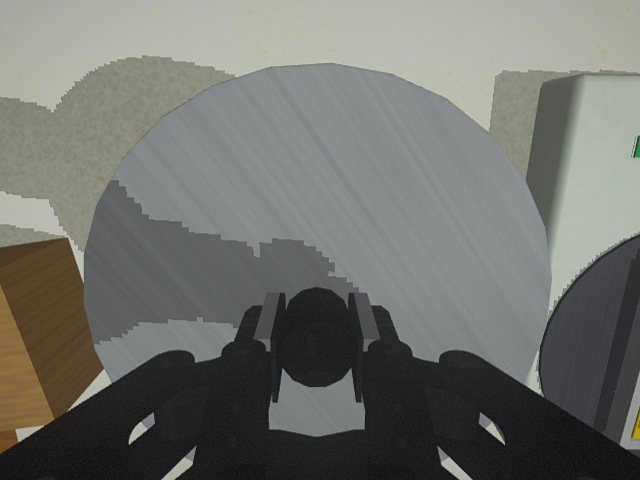

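Run:
```python
import cv2
im=cv2.imread("pics/w23.png")[130:360,500:640]
cv2.imwrite("pics/w23z.png",cv2.resize(im,None,fx=2.6,fy=2.6,interpolation=cv2.INTER_CUBIC))
im=cv2.imread("pics/w25.png")
```

```text
(no output)
```

View pics/w23z.png

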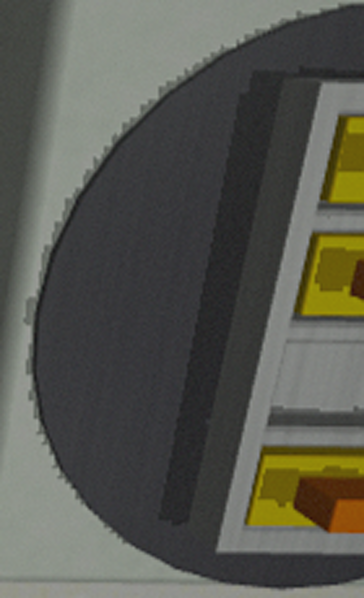

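Run:
```python
from h import *
s={"eef_pos":np.array([.5627,-.3169,.24]),"eef_rot":np.array([-.00074,1,0,0])}
c,E=cam("wrist",s)
w=unproj(c,E,np.array([[623.8,161.5],[583.8,342.3]])-.3,.069);print(w,np.diff(w,axis=0))
# true corners guess: centre + R(-.6deg)*(∓78,-38)
m=w.mean(0);a=np.radians(-.6);print("block centre",m[:2]+.038*np.array([-np.sin(a),np.cos(a)]))
print("disc edge")
# in-hand lid in both pictures
for f in("w5","w25"):
    g=cv2.imread(f"pics/{f}.png")
    print(f)
```

```text
[[ 0.5199 -0.0798  0.069 ]
 [ 0.6765 -0.0809  0.069 ]] [[ 0.1566 -0.0011  0.    ]]
block centre [ 0.5986 -0.0423]
disc edge
w5
w25
```

Run:
```python
from h import *
from scipy.optimize import least_squares
c=arm.calibration("wrist")
for f in("w5","w25"):
    im=cv2.imread(f"pics/{f}.png");hsv=cv2.cvtColor(im,cv2.COLOR_BGR2HSV).astype(int);g=cv2.GaussianBlur(cv2.cvtColor(im,cv2.COLOR_BGR2GRAY),(3,3),0).astype(float)
    # radial search for the strongest edge near predicted circle
    best=None;t0=np.array([0.,0.])
    for it in range(3):
        pts=[]
        for th in np.radians(np.arange(-80,81,4)):
            rr=np.arange(88,99,.25)/1000
            P=np.c_[t0[0]+rr*np.cos(th),t0[1]+rr*np.sin(th),np.full(len(rr),.0047)]
            px=proj(c,c["hand_eye"],P)
            ok=(px[:,0]>2)&(px[:,0]<637)&(px[:,1]>2)&(px[:,1]<477)
            if not ok.all(): continue
            v=cv2.remap(g.astype(np.float32),px[:,0].astype(np.float32)[None],px[:,1].astype(np.float32)[None],1)[0]
            d=np.abs(v[4:]-v[:-4]);i=d.argmax()
            if d[i]>12: pts.append(P[i+2,:2])
        pts=np.array(pts)
        r=least_squares(lambda p:np.hypot(*(pts-p[:2]).T)-p[2],[*t0,.0935],loss="soft_l1",f_scale=.0007);t0=r.x[:2]
    print(f,len(pts),r.x*1000,np.abs(r.fun).mean()*1000)
```

```text
w5 35 [-1.9404  1.0306 93.3068] 0.43442803981474454
w25 36 [-3.812   0.896  94.1579] 0.6510305264495706
```

```bash
python3 -m jog '[{"dx":-8,"dy":22,"dz":0,"rx":0,"ry":0,"rz":0},{"dx":-21,"dy":63,"dz":0,"rx":0,"ry":0,"rz":0},{"dx":-35,"dy":105,"dz":0,"rx":0,"ry":0,"rz":0},{"dx":-49,"dy":147,"dz":0,"rx":0,"ry":0,"rz":0},{"dx":-63,"dy":189,"dz":0,"rx":0,"ry":0,"rz":0},{"dx":-77,"dy":231,"dz":0,"rx":0,"ry":0,"rz":0},{"dx":-88,"dy":262,"dz":0,"rx":0,"ry":0,"rz":0},{"dx":-92,"dy":274,"dz":0,"rx":0,"ry":0,"rz":0}]' 0
python3 -m jog '[{"dx":0,"dy":0,"dz":10,"rx":0,"ry":0,"rz":0},{"dx":0,"dy":0,"dz":25,"rx":0,"ry":0,"rz":0},{"dx":0,"dy":0,"dz":35,"rx":0,"ry":0,"rz":0},{"dx":0,"dy":0,"dz":38,"rx":0,"ry":0,"rz":0},{"dx":0,"dy":0,"dz":38,"rx":0,"ry":0,"rz":0},{"dx":0,"dy":0,"dz":38,"rx":0,"ry":0,"rz":0},{"dx":0,"dy":0,"dz":38,"rx":0,"ry":0,"rz":0},{"dx":0,"dy":0,"dz":38,"rx":0,"ry":0,"rz":0}]' 0
python3 - <<'E'
from h import *
im,c,E,s=snap("wrist","w26.png");snap("scene","s26.png")
print(s["eef_pos"],delta([.5958,-.0432,.13]),s["contact_force"],s["width"],s["eef_rot"])
E
```

```text
time: 44.8
eef_pos: [0.5954, -0.0403, 0.1789]
eef_rot: [-0.002, 1.0, 0.001, -0.002]
contact_force: [-0.5, 0.0, -4.6]
width: 0.0242
time: 45.6
eef_pos: [0.5962, -0.0442, 0.1439]
eef_rot: [0.0, 1.0, -0.0, 0.001]
contact_force: [0.4, 0.9, -4.8]
width: 0.0245
[ 0.5962 -0.0442  0.1439] [ 0.2476  0.8566 13.643 ] [ 0.4484  0.9477 -4.8375] 0.024491898859612754 [ 0.      1.     -0.0001  0.0007]
```

View pics/s26.png

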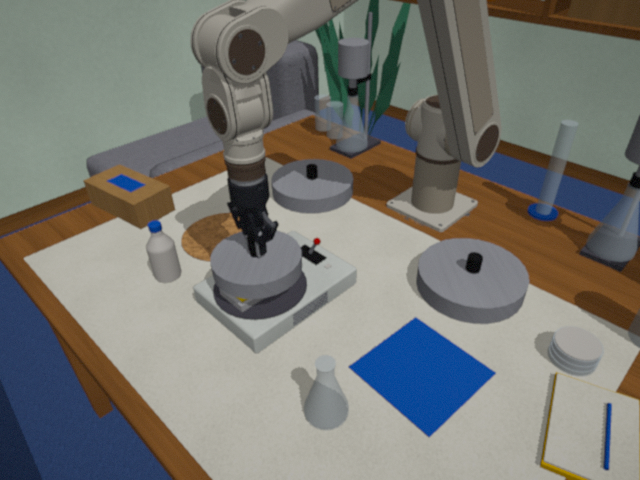

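View pics/w26.png

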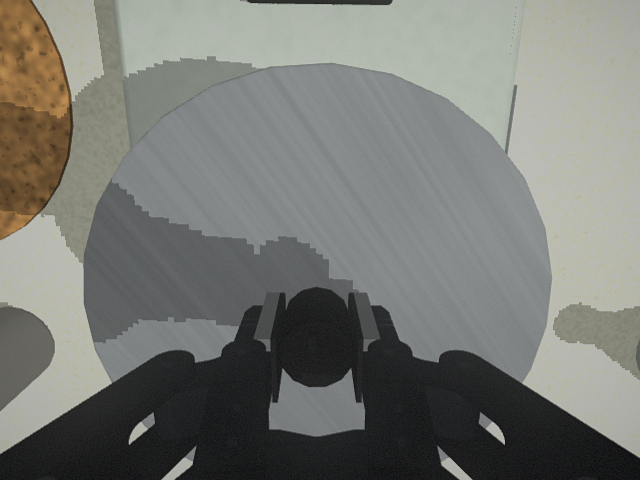

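```bash
python3 -m jog '[{"dx":0.2,"dy":0.8,"dz":6,"rx":0,"ry":0,"rz":0},{"dx":0.2,"dy":0.8,"dz":12,"rx":0,"ry":0,"rz":0},{"dx":0.2,"dy":0.8,"dz":18,"rx":0,"ry":0,"rz":0},{"dx":0.2,"dy":0.8,"dz":24,"rx":0,"ry":0,"rz":0},{"dx":0.2,"dy":0.8,"dz":24,"rx":0,"ry":0,"rz":0},{"dx":0.2,"dy":0.8,"dz":24,"rx":0,"ry":0,"rz":0},{"dx":0.2,"dy":0.8,"dz":24,"rx":0,"ry":0,"rz":0}]' 0
python3 - <<'E'
from h import *
print(delta([.5958,-.0432,.0955]))
E
```

```text
time: 46.4
eef_pos: [0.5958, -0.0432, 0.1193]
eef_rot: [-0.0, 1.0, -0.0, 0.0]
contact_force: [-0.5, -0.0, -4.2]
width: 0.0239
[-0.0036  0.0119 23.823 ]
```

```bash
python3 -m jog '[{"dx":0,"dy":0,"dz":3,"rx":0,"ry":0,"rz":0},{"dx":0,"dy":0,"dz":6,"rx":0,"ry":0,"rz":0},{"dx":0,"dy":0,"dz":9,"rx":0,"ry":0,"rz":0},{"dx":0,"dy":0,"dz":11,"rx":0,"ry":0,"rz":0}]' 0
python3 -m jog '[{"dx":0,"dy":0,"dz":3,"rx":0,"ry":0,"rz":0},{"dx":0,"dy":0,"dz":6,"rx":0,"ry":0,"rz":0},{"dx":0,"dy":0,"dz":8,"rx":0,"ry":0,"rz":0},{"dx":0,"dy":0,"dz":10,"rx":0,"ry":0,"rz":0}]' 0
```

```text
time: 46.8
eef_pos: [0.5953, -0.0432, 0.1076]
eef_rot: [-0.0, 1.0, 0.0, -0.0]
contact_force: [-0.4, -0.6, -4.2]
width: 0.0244
time: 47.2
eef_pos: [0.5955, -0.0432, 0.0979]
eef_rot: [-0.0, 1.0, 0.0, -0.0]
contact_force: [0.1, 0.4, -5.1]
width: 0.0242
```

No snag: the rim is about 2 mm above the disc. Last bit.

```bash
python3 -m jog '[{"dx":0,"dy":0,"dz":1,"rx":0,"ry":0,"rz":0},{"dx":0,"dy":0,"dz":2,"rx":0,"ry":0,"rz":0},{"dx":0,"dy":0,"dz":3,"rx":0,"ry":0,"rz":0}]' 0
```

```text
time: 47.5
eef_pos: [0.5957, -0.0432, 0.0956]
eef_rot: [-0.0, 1.0, -0.0, 0.0]
contact_force: [-2.3, 0.2, 1.9]
width: 0.0243
```

```bash
python3 -m jog '[{"dx":0,"dy":0,"dz":0,"rx":0,"ry":0,"rz":0},{"dx":0,"dy":0,"dz":0,"rx":0,"ry":0,"rz":0},{"dx":0,"dy":0,"dz":0,"rx":0,"ry":0,"rz":0},{"dx":0,"dy":0,"dz":-3,"rx":0,"ry":0,"rz":0},{"dx":0,"dy":0,"dz":-20,"rx":0,"ry":0,"rz":0},{"dx":0,"dy":0,"dz":-60,"rx":0,"ry":0,"rz":0},{"dx":0,"dy":0,"dz":-105,"rx":0,"ry":0,"rz":0}]' 60
python3 -m jog '[{"dx":-30,"dy":0,"dz":-40,"rx":0,"ry":0,"rz":0},{"dx":-58,"dy":0,"dz":-60,"rx":0,"ry":0,"rz":0},{"dx":-58,"dy":0,"dz":-60,"rx":0,"ry":0,"rz":0},{"dx":-58,"dy":0,"dz":-60,"rx":0,"ry":0,"rz":0},{"dx":-58,"dy":0,"dz":-60,"rx":0,"ry":0,"rz":0}]' 0
python3 - <<'E'
from h import *
im,c,E,s=lidfit(.091,fn="w27.png");print(s["eef_pos"]);snap("scene","s27.png")
E
```

```text
time: 48.2
eef_pos: [0.5944, -0.0431, 0.2]
eef_rot: [-0.0, 1.0, 0.0, -0.002]
contact_force: [0.9, -0.2, 0.4]
width: 0.06
time: 48.7
eef_pos: [0.6521, -0.0432, 0.2586]
eef_rot: [-0.0, 1.0, 0.0, -0.002]
contact_force: [0.1, 1.1, 0.1]
width: 0.0001
0.68 [192.2, 7.5, 438.3, 263.2] [598.6 -42.1] [186.  186.1]
0.23 [177.6, 2.8, 456.5, 260.2] [591.8 -45.3] [202.7 216.5]
[ 0.6521 -0.0432  0.2586]
```

View pics/w27.png

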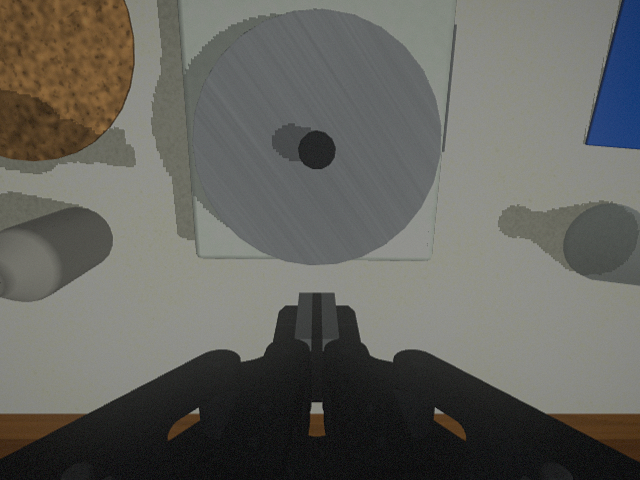

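View pics/s27.png

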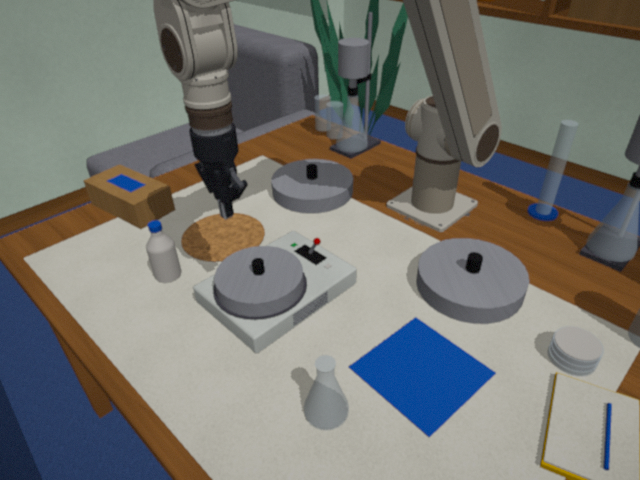

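The lid is seated and level at (598.6, -42.1), against the block at (598.6, -42.3). Now the switch, from its +y side.

```bash
python3 -m jog '[{"dx":40,"dy":15,"dz":0,"rx":0,"ry":0,"rz":0},{"dx":85,"dy":31,"dz":10,"rx":0,"ry":0,"rz":0},{"dx":130,"dy":47,"dz":20,"rx":0,"ry":0,"rz":0},{"dx":172,"dy":63,"dz":30,"rx":0,"ry":0,"rz":0},{"dx":207,"dy":77,"dz":38,"rx":0,"ry":0,"rz":0},{"dx":207,"dy":77,"dz":70,"rx":0,"ry":0,"rz":0},{"dx":207,"dy":77,"dz":100,"rx":0,"ry":0,"rz":0},{"dx":207,"dy":77,"dz":100,"rx":0,"ry":0,"rz":0}]' 0
python3 -m jog '[{"dx":0,"dy":0,"dz":0,"rx":0,"ry":0,"rz":0},{"dx":0,"dy":0,"dz":0,"rx":0,"ry":0,"rz":0}]' 0
python3 - <<'E'
from h import *
im,c,E,s=snap("wrist","w28.png");print(s["eef_pos"],delta([.445,.033,.09]))
E
```

```text
time: 49.65
eef_pos: [0.4421, 0.0336, 0.1568]
eef_rot: [-0.0, 1.0, -0.0, -0.004]
contact_force: [-0.4, -1.0, 0.3]
width: -0.0
time: 49.85
eef_pos: [0.4476, 0.0337, 0.1615]
eef_rot: [0.0, 1.0, 0.0, 0.001]
contact_force: [0.1, 0.4, 0.1]
width: 0.0
[0.4476 0.0337 0.1615] [ 3.0119 -0.7517 71.6344]
```

View pics/w28.png

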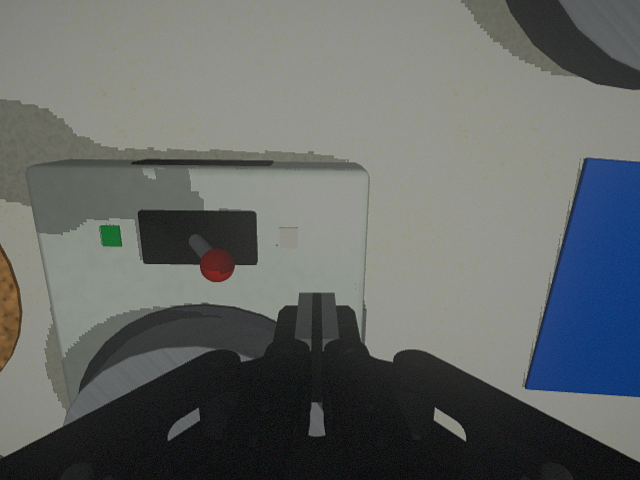

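The ball at (217,265) leans to the white side, and the shut fingers at (317,320) are clear of it. Down, then sweep to -y.

```bash
python3 -m jog '[{"dx":2,"dy":-1,"dz":25,"rx":0,"ry":0,"rz":0},{"dx":2,"dy":-1,"dz":50,"rx":0,"ry":0,"rz":0},{"dx":2,"dy":-1,"dz":68,"rx":0,"ry":0,"rz":0},{"dx":2,"dy":-1,"dz":71,"rx":0,"ry":0,"rz":0},{"dx":2,"dy":-1,"dz":71,"rx":0,"ry":0,"rz":0},{"dx":2,"dy":-1,"dz":71,"rx":0,"ry":0,"rz":0}]' 0
python3 -m jog '[{"dx":0,"dy":-12,"dz":0,"rx":0,"ry":0,"rz":0},{"dx":0,"dy":-24,"dz":0,"rx":0,"ry":0,"rz":0},{"dx":0,"dy":-36,"dz":0,"rx":0,"ry":0,"rz":0},{"dx":0,"dy":-48,"dz":0,"rx":0,"ry":0,"rz":0},{"dx":0,"dy":-58,"dz":0,"rx":0,"ry":0,"rz":0},{"dx":0,"dy":-66,"dz":0,"rx":0,"ry":0,"rz":0},{"dx":0,"dy":-73,"dz":0,"rx":0,"ry":0,"rz":0},{"dx":0,"dy":-74,"dz":0,"rx":0,"ry":0,"rz":0}]' 0
python3 - <<'E'
from h import *
im,c,E,s=snap("wrist","w29.png");print(s["eef_pos"])
E
```

```text
time: 50.5
eef_pos: [0.4458, 0.0328, 0.0905]
eef_rot: [-0.0, 1.0, 0.0, 0.001]
contact_force: [0.1, 0.6, 0.9]
width: -0.0002
time: 51.3
eef_pos: [0.4445, -0.0421, 0.089]
eef_rot: [0.001, 1.0, -0.0, -0.0]
contact_force: [0.1, 0.7, 0.8]
width: -0.0002
[ 0.4445 -0.0421  0.089 ]
```

View pics/w29.png

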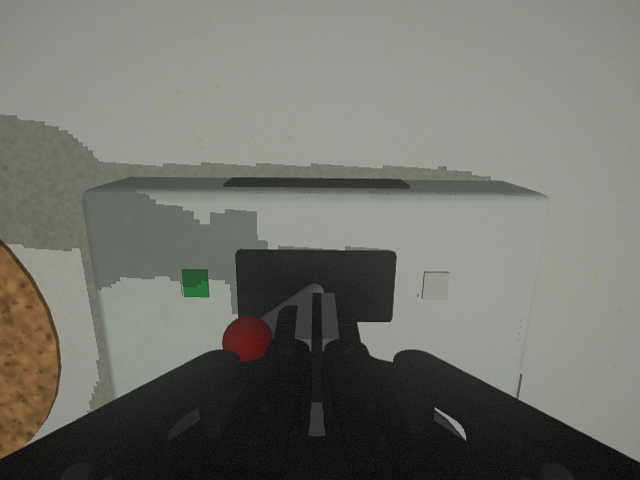

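The ball at (247,338) now leans to green, so it is on. I back off to +y, rise, and make a last check.

```bash
python3 -m jog '[{"dx":0,"dy":10,"dz":0,"rx":0,"ry":0,"rz":0},{"dx":0,"dy":25,"dz":-20,"rx":0,"ry":0,"rz":0},{"dx":0,"dy":40,"dz":-60,"rx":0,"ry":0,"rz":0},{"dx":0,"dy":60,"dz":-105,"rx":0,"ry":0,"rz":0},{"dx":0,"dy":90,"dz":-140,"rx":0,"ry":0,"rz":0},{"dx":0,"dy":130,"dz":-160,"rx":0,"ry":0,"rz":0},{"dx":0,"dy":175,"dz":-160,"rx":0,"ry":0,"rz":0},{"dx":0,"dy":220,"dz":-160,"rx":0,"ry":0,"rz":0}]' 0
python3 -m jog '[{"dx":0,"dy":0,"dz":0,"rx":0,"ry":0,"rz":0},{"dx":0,"dy":0,"dz":0,"rx":0,"ry":0,"rz":0},{"dx":0,"dy":0,"dz":0,"rx":0,"ry":0,"rz":0},{"dx":0,"dy":0,"dz":0,"rx":0,"ry":0,"rz":0}]' 0
python3 - <<'E'
from h import *
snap("top","t30.png");im,c,E,s=snap("scene","s30.png");print(s["eef_pos"],s["contact_force"],s["time"])
E
```

```text
time: 52.15
eef_pos: [0.4443, 0.1816, 0.2504]
eef_rot: [-0.0, 1.0, 0.001, 0.001]
contact_force: [0.7, -1.1, -0.8]
width: 0.0002
time: 52.55
eef_pos: [0.4443, 0.1779, 0.249]
eef_rot: [0.001, 1.0, -0.0, -0.0]
contact_force: [1.3, 0.6, -0.1]
width: 0.0
[0.4445 0.1777 0.2491] [0.1353 0.3029 0.1564] 52.6
```

View pics/t30.png

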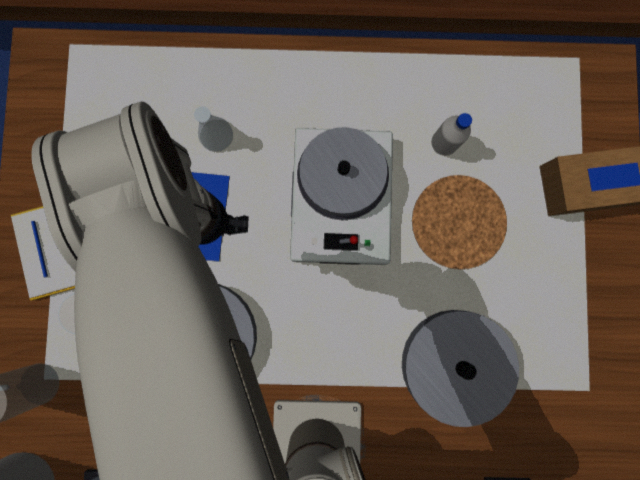

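View pics/s30.png

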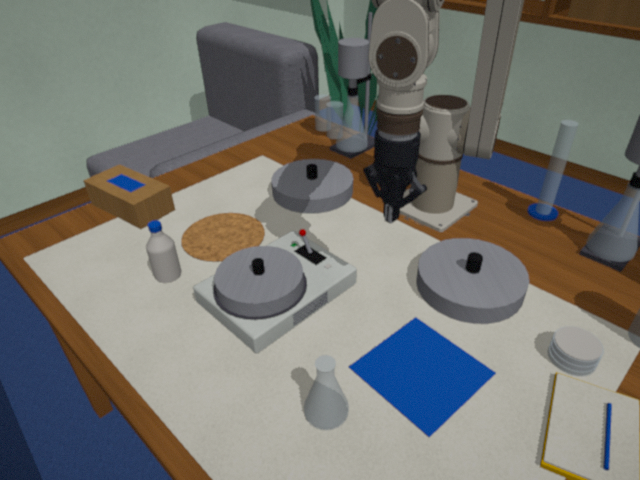

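The lid sits flat at (344,172) in the top view, the toggle leans to green at (353,240), the flask and bottle are where they were, and the arm is clear. Handing in.

```bash
python3 -c "
from plant import arm
print(arm.sign_off())"
```

```text
the job is handed in; nothing more can be done
None
```

The job is done and handed in at about 52.6 s. I switched the incubator off and set the lid on the cork mat. The three cassettes that were there went into recesses 4, 2 and 1. I then put the lid back over the block and switched the incubator on.

- **Cassettes:** each stopped at floor height under about 6–7 N of pressing. The wrist picture taken before the lid went back on showed all three flush, with the blue mat empty.
- **Lid:** the wrist camera puts its centre within 0.5 mm of the block's centre. The hand's height at release was within 0.1 mm of the height at which I first gripped it, and the lid looks flat in the pictures.
- **Switch:** the last pictures show the ball leaning to the green mark, and I saw it lean to white before I lifted the lid.
- **Bystanders and arm:** the flask and bottle stand where they were, and the arm is clear of everything.

No check failed. The cameras disagreed by up to 5 mm on world positions: the lid was at x = 594 mm in the top view and 599 mm in the wrist view. For the fits I therefore used only the wrist camera, comparing what the hand held with its target.

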